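Gauge the depth of a blind bearing housing

ROBOT

A 6-joint arm with a two-finger parallel gripper is mounted at the origin on a cart in front of the work surface, level with it; the furniture and walls round the work are solid. World frame = base frame: x ahead of the robot, y to its left, z up, the work surface at z = 0. Lengths are in m, angles in degrees, forces in N, time in s.
With the tool pointing down it reaches from about 0.25 to 0.725 m from the base axis. Payload 9.7 kg.
Tool frame: the origin (TCP) lies midway between the tips of the shut fingers; the grasp point (between the pads) lies arm.grasp_offset behind it (arm.grasp_offset is the distance from the TCP to the grasp point, in m); x points along the fingers, y is the direction in which the jaws open and shut, and the axes are right-handed (so a half turn about x gives the same grasp; the last joint's range is limited). The gripper opens to 85 mm and grips with 20 to 120 N. Pads are 22 mm wide; open, the fingers measure 114 mm over their backs; the gripper's body (76 mm by 85 mm) begins 54 mm behind the grasp point. The pads swing forward as they close: fully open they stand 13 mm farther back than shut.
Start: joints at [72.88, 4.979, 10.078, 95.1, 0, 90], TCP at [0.162, 0.526, 0.231] pointing down, gripper open.
Joint ranges: [-179.16, 179.16], [-48.56, 103.87], [-65.8, 70.77], [-126.05, 130.52], [-82.76, 87.17], [-180, 180]. Speed limits (degrees/s): [127.2, 127.2, 147.25, 180, 180, 180].

INTERFACE

Orientations are given as [roll, pitch, yaw] about the fixed x, y, z axes, in that order (R = Rz(yaw) Ry(pitch) Rx(roll)).
In Python, from station import arm, cams, hand_in gives the robot as it stands. The module is installed in compiled form; this text tells all that it offers.
- The arm moves only by the tool jog_arm, never from a script. Its argument "plan" is a list of rows, each a list of 3 entries, a list of its own where there are three numbers: the turn, a rotation vector about the tool's x, y, z each as a share of 2 rad, from -1 to 1, then the shift along the tool's x, y, z each as a share of 0.3 m, from -1 to 1, then the gripper's target within -1 to 1 (fully open at 1, half-way at 0, shut at -1). In form: [[[ax, ay, az], [x, y, z], fingers], ...]. A call has 1 to 8 rows; each row shifts and turns the commanded pose from where the row before left it, along the tool's axes as they then stand; what a row does not reach is not made up. A row lasts 1/8 s, in which the tool goes at most 62.5 mm and 10.7 degrees, less where a joint would pass 70% of its speed; a pose out of reach is approached as far as the arm can. A call with a number of a shift or a turn outside -1 to 1 is refused whole. A call with a gripper value outside its range is refused whole. The fingers move at their own pace and stop on an object; "squeeze" is the grip in N (left out, the last holds). Time passes only in rows, so rows that do not move let the fingers close. It gives the time, the measured TCP pose, the force and the opening at its end, in the units of the state.
- arm.state(): the state, without advancing time (a new reading comes with each control period).
- cams.grab_frame(name): name is "side" or "top" or "wrist"; returns a dict with "pixels" (480x640x3 uint8, red, green, blue), "fx", "fy", "cx", "cy" (pixels), "rvec" (rotation vector, rad) and "tvec" (3), from world to camera coordinates, as OpenCV has them. Camera axes: x right, y down, z forward; pixel columns grow to the right and rows downward; lengths in m; the calibration is good to about 2 mm. A picture is of the moment at which its call begins. There is no depth.
- hand_in(): hands the job in, once; it reports no verdict.
The state is a dict: "t": time; "joints": joint angles; "qvel": joint speeds; "joint_efforts": joint torques, N m; "eef_pos": TCP position; "eef_rot": TCP orientation; "force": force on the tool from outside, world axes, zero at the start; "moment": the same for the moment, N m; "finger_gap": finger opening in m.
Only numpy, scipy, OpenCV 4.12 (cv2) and the standard library are available. Lean on these libraries where they do the work, as an engineer would, in place of code of your own. Each camera call takes 0.05 s, during which the arm holds its last target.

TASK

The square aluminium bearing housing on the bench was set down open side down. Turn it over so that it stands on the bench with its bore facing up, then take the dial depth gauge out of its wooden stand and measure the bore: hold the gauge upright with its base flat across the rim and its plunger on the small ring scribed at the centre of the bore's floor, pressing down lightly with about 10 N. The job finishes while you are still holding the gauge pressed there; do not drop the housing, and leave the bearing, the screwdriver and the tape measure where they lie.

Things in the scene. Friction and masses are not known exactly. Their poses are not given: they have to be found in the camera images.
- housing: blind bearing housing: plain aluminium block 56 x 56 mm square, 40 mm high, 0.28 kg (+/- a fifth), with a blind round bore 34 mm across, 24 mm deep, in the centre of one square face. Origin: centre of the closed square face; z points to the open face, x and y are square to the flat sides. It starts open face down: z points down, origin 40 mm above the bench.
- housing_mark (a point): centre of the bore's floor, with a scribed ring 8 mm across and a centre dot; 16 mm from the closed face along the housing's z, 24 mm below the rim
- housing_rim (a point): centre of the bore's mouth, in the plane of the open face
- gauge: dial depth gauge, 94 mm tall, 0.24 kg. Origin: centre of its base's flat underside; z up, dial faces -x. Steel base bar 18 (x) x 66 (y) x 12 mm; a thin stem carries a flat-sided grey body 22 (x) x 44 mm (y), 26 to 84 mm above the origin: grip its two flat sides along y, about 58 mm up. Starts upright on the stand's top, plunger in its hole.
- plunger_tip (a point): lower end of the gauge's plunger, a 5 mm ball on a 4 mm rod; it stands 34 mm below the base's underside when free and goes up as the plunger is pushed in
- plunger (a joint): how far the gauge's plunger is pushed up into it, m: 0 free, 0.020 fully in, sprung (0.9 N at 0, 1.5 N at 0.010). With the base seated on the rim and the tip on the bore's floor it reads 0.010. The needle on the dial turns with it, from straight down at 0 to straight up at 0.010.
- stand: hardwood stand, fixed, 60 mm (x) x 90 mm (y) x 50 mm high, with a hole 12 mm across and 42 mm deep in the middle of its top for the gauge's plunger; origin at the centre of its underside
- bearing: ball bearing 32 mm across, 10 mm high, lying flat; leave it alone; origin at the centre of its underside
- screwdriver: red-handled screwdriver 165 mm long, lying; leave it alone; origin at its middle, underside
- tape_measure: tape measure 34 x 79 x 60 mm high; leave it alone; origin at the centre of its underside
There are look-alikes about, which are no part of the job. Several things look just like the housing: the one meant starts farthest to the robot's right.

How it is judged (in metres and radians):
On the way, in this order (a step that is already met when the one before it is completed fails the run):
1. the housing stands on the bench with its bore facing up, at rest and let go (angle between housing's own z axis and vertical below 0.05 rad and height (world z) of housing below 0.005 m and linear speed of housing below 0.02 m/s and contact force between the fingers and housing below 0.3 N), for 0.2 s.
2. the gauge is lifted clear of its stand in the fingers (contact force between the fingers and gauge above 2 N and contact force between gauge and stand below 0.1 N and height (world z) of gauge above 0.085 m), for 0.1 s.
At the end, for the whole second after the job is handed in: Housing bore up on the bench (3 deg). Gauge still gripped, upright (3.4 deg), base on the rim (1.5 mm), plunger tip within 4 mm of the mark and pushed in 10 mm +/- 1.5, pressed on the housing with 4 to 20 N, still. The gauge weighs 2.4 N: merely standing there does not count (angle between housing's own z axis and vertical below 0.05 rad and height (world z) of housing below 0.005 m and angle between gauge's own z axis and vertical below 0.06 rad and z of gauge in the frame of housing_rim below 0.0015 m and horizontal distance between plunger_tip and housing_mark below 0.004 m and value of joint plunger between 0.0085 and 0.0115 m and contact force between gauge and housing between 4 and 20 N and contact force between the fingers and gauge above 2 N and contact force between the fingers and housing below 0.3 N and linear speed of gauge below 0.01 m/s); the arm keeps its last pose, push and grip.
It fails at once if the housing is dropped or thrown (faster than 1.2 m/s) (linear speed of housing above 1.2 m/s).
It fails at once if the gauge is pressed hard on the housing (over 80 N) (contact force between gauge and housing above 80 N).
It fails at once if the bearing, screwdriver or tape measure is moved by more than 30 mm (distance of any of bearing, screwdriver, tape_measure from where it was at the start of the episode above 0.03 m).
It also fails if it takes over 72 s, if anything falls off the work surface, if the arm or the gripper's body presses on something with over 40 N, if the wrist force passes 120 N, or if a joint passes its speed limit or range.

## Working session

There is one attempt and no reset: what is moved stays moved. The work goes in short steps, Python scripts to look and compute and a tool call to move; the robot and the scene stay as the last step left them, time stands still between calls to the robot, and variables do not carry over. Pictures are saved under pics/ and viewed, and the job is handed in when it is done.

Besides the shell and the picture viewer there is one more tool, called as a command line: name --argument value ..., lists and objects as JSON in quotes. jog_arm: Moves the arm, as the interface text tells. Its arguments: {"type":"object","properties":{"plan":{"type":"array"},"squeeze":{"type":"number"}},"required":["plan"]}

```bash
mkdir -p pics
python3 - <<'E'
from station import arm, cams
import cv2
print(arm.state(), arm.grasp_offset)
for n in ["side","top","wrist"]:
    f=cams.grab_frame(n); cv2.imwrite(f"pics/a_{n}.png",f["pixels"][:,:,::-1])
    print(n,f["fx"],f["cx"],f["cy"],f["rvec"],f["tvec"])
E
```

```text
{'t': 0.0, 'joints': array([ 7.28806966e+01,  5.01076447e+00,  1.00328092e+01,  9.50983074e+01,
       -3.48969746e-04,  8.99994353e+01]), 'qvel': array([ 0.05952534,  0.05065154,  0.04355794, -0.05363303, -0.01758602,
       -0.10064554]), 'joint_efforts': array([ 9.86349842e-04, -5.20394003e+01,  4.64801967e+01,  1.66505284e-02,
        1.44643218e-04, -4.86669563e-06]), 'eef_pos': array([0.1618331 , 0.5254109 , 0.23057155]), 'eef_rot': array([ -89.73838743,   89.92373652, -106.85712589]), 'force': array([-0.0300286 , -1.18231831, -0.27313075]), 'moment': array([-0.00360114,  0.02017277, -0.02381661]), 'finger_gap': 0.08532393648760922} 0.0187
side 442.1498752959887 314.91816493181886 244.25892904799156 [ 2.21304729 -0.70627152  0.30211256] [-0.35195014  0.30505409  0.88802653]
top 570.4132403594829 306.0259932649076 245.921394002514 [ 2.14826803 -2.14095866  0.16162605] [0.1283092 0.536337  1.4161228]
wrist 360.5534636033512 315.01071392931004 241.11470120486297 [-2.31153983 -1.70415929 -0.27293803] [-0.55000486 -0.03929963  0.37937147]
```

View pics/a_top.png

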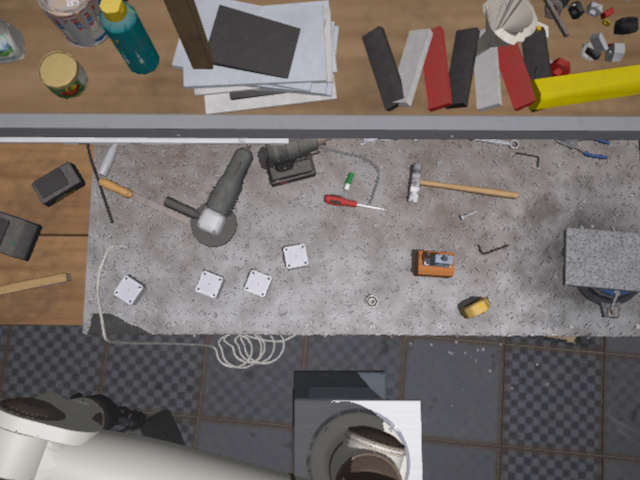

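View pics/a_side.png

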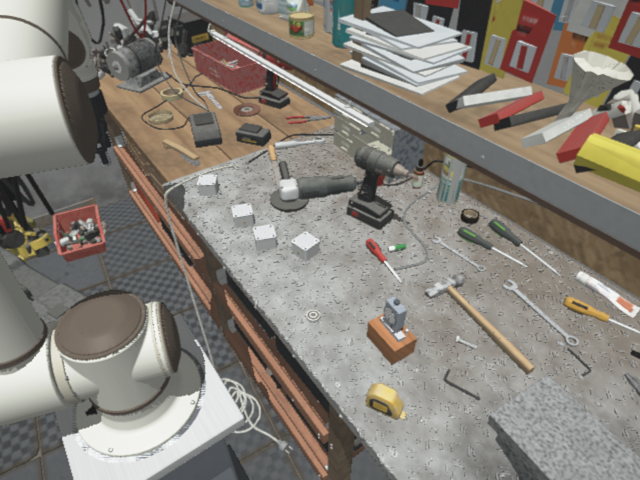

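View pics/a_wrist.png

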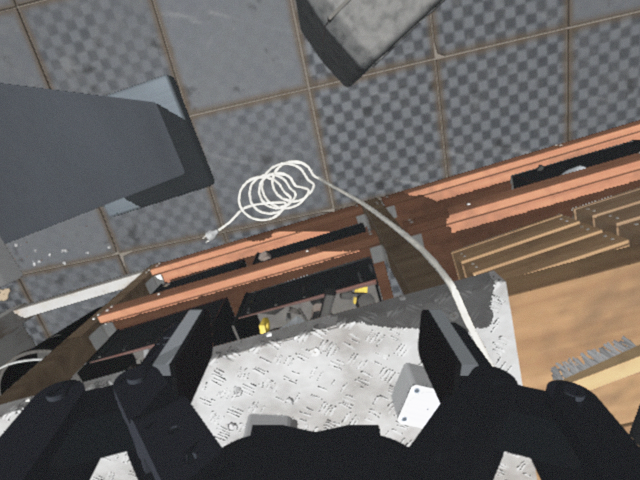

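The housing candidates are the four light blocks in the top view at about (128,290), (209,284), (258,283) and (295,257). Image right is -y, so the target is (295,257). The gauge in its stand is at (436,262), the bearing at (371,300), the tape at (475,307) and the screwdriver at (352,202).

```bash
cat > h.py <<'E'
import numpy as np, cv2
from scipy.spatial.transform import Rotation as Ro
def K(f): return np.array([[f["fx"],0,f["cx"]],[0,f["fy"],f["cy"]],[0,0,1]])
def proj(f,P): return cv2.projectPoints(np.float64(P).reshape(-1,1,3),np.float64(f["rvec"]),np.float64(f["tvec"]),K(f),None)[0][:,0]
def ray(f,uv):
    R=cv2.Rodrigues(np.float64(f["rvec"]))[0]; C=-R.T@np.float64(f["tvec"])
    uv=np.float64(uv).reshape(-1,2); d=np.c_[uv,np.ones(len(uv))]@np.linalg.inv(K(f)).T@R
    return C,d
def onz(f,uv,z):
    C,d=ray(f,uv); return C+d*((z-C[2])/d[:,2])[:,None]
def tri(f1,a,f2,b):
    C1,d1=ray(f1,a);C2,d2=ray(f2,b);d1=d1[0];d2=d2[0]
    s=np.linalg.lstsq(np.c_[d1,-d2],C2-C1,rcond=None)[0]
    p,q=C1+s[0]*d1,C2+s[1]*d2
    return (p+q)/2,np.linalg.norm(p-q)
E
python3 - <<'E'
from station import cams
from h import *
T=cams.grab_frame("top"); S=cams.grab_frame("side")
np.save("pics/T.npy",T,allow_pickle=True); np.save("pics/S.npy",S,allow_pickle=True)
for n,f,b in [("T1",T,(270,240,60,45)),("T2",T,(390,230,110,90)),("S1",S,(285,225,50,40)),("S2",S,(355,290,70,75))]:
    x,y,w,h=b; c=f["pixels"][y:y+h,x:x+w,::-1]; k=600//w if 600//w*h<600 else 600//h
    cv2.imwrite(f"pics/{n}.png",cv2.resize(c,None,fx=k,fy=k,interpolation=cv2.INTER_CUBIC)); print(n,k,b)
for uv in [(128,290),(209,284),(258,283),(295,257)]: print(onz(T,uv,.04))
print(onz(T,[(371,300),(475,307),(325,198),(385,209),(266,140),(600,260)],0))
print(ray(T,(0,0))[0],ray(S,(0,0))[0])
E
```

```text
T1 10 (270, 240, 60, 45)
T2 5 (390, 230, 110, 90)
S1 12 (285, 225, 50, 40)
S2 8 (355, 290, 70, 75)
[[0.42189129 0.5787362  0.04      ]]
[[0.43773802 0.37494971 0.04      ]]
[[0.44069186 0.2512101  0.04      ]]
[[0.50727649 0.15810404 0.04      ]]
[[ 0.40101279 -0.0384679   0.        ]
 [ 0.3838904  -0.30692219  0.        ]
 [ 0.67082967  0.08009741  0.        ]
 [ 0.64156286 -0.07884923  0.        ]
 [ 0.83052683  0.23904296  0.        ]
 [ 0.50736799 -0.63906255  0.        ]]
[0.31968393 0.13180937 1.47984894] [ 0.03147364 -0.57962444  0.81765698]
```

View pics/T1.png

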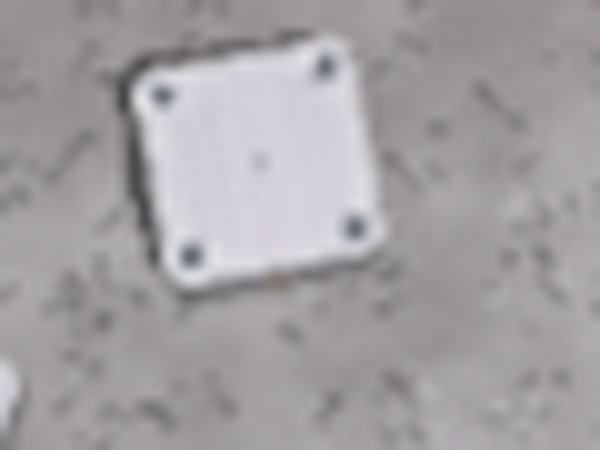

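View pics/T2.png

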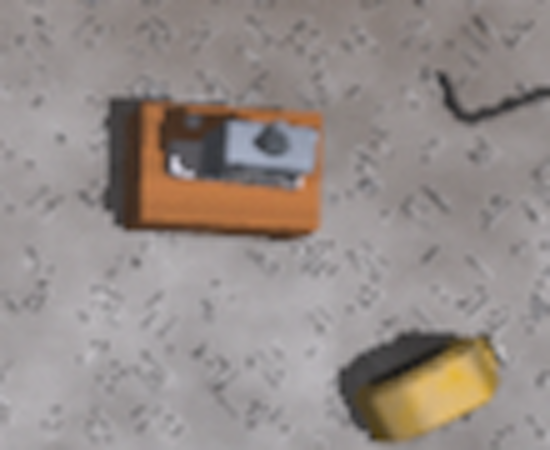

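View pics/S1.png

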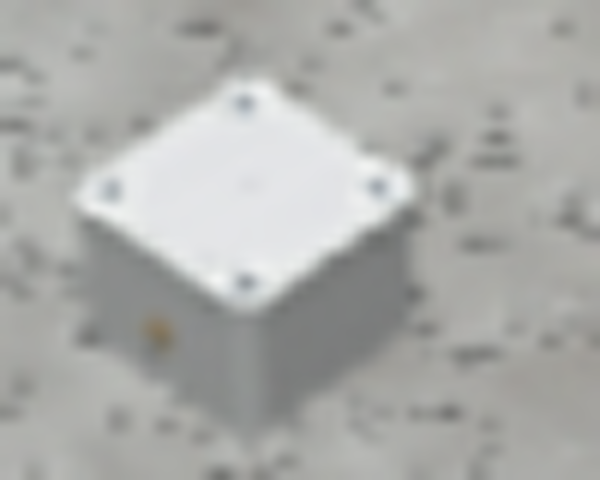

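View pics/S2.png

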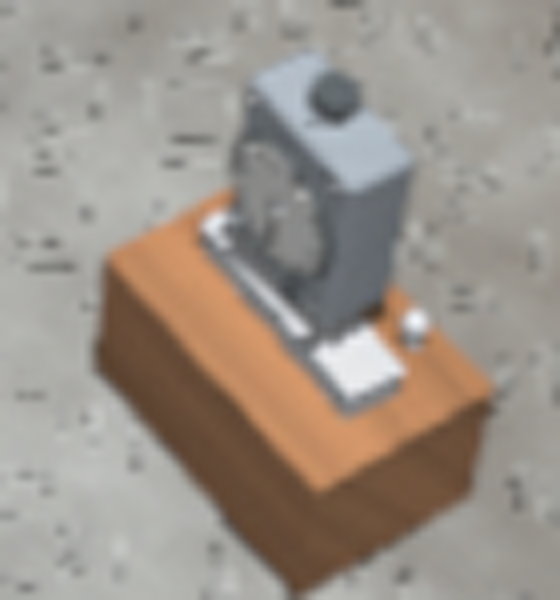

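Run:
```python
from h import *
T=np.load("pics/T.npy",allow_pickle=True).item();S=np.load("pics/S.npy",allow_pickle=True).item()
def cr(p,o,k): return (np.float64(p)+.5)/k-.5+np.float64(o)
def show(n,f,p,z):
    P=onz(f,p,z); print(n,P.round(4)[:,:2].tolist(),"mean",P.mean(0).round(4)); return P
P=show("hT",T,cr([(162,95),(325,66),(355,228),(191,256)],(270,240),10),.04)
e=P[1]-P[0];print(np.degrees(np.arctan2(e[1],e[0])));e=P[3]-P[0];print(np.degrees(np.arctan2(e[1],e[0])))
P=show("hS",S,cr([(244,102),(377,187),(244,283),(111,189)],(285,225),12),.04)
e=P[1]-P[0];print(np.degrees(np.arctan2(e[1],e[0])));e=P[3]-P[0];print(np.degrees(np.arctan2(e[1],e[0])))
P=show("gbodytopT",T,cr([(226,121),(318,126),(315,175),(222,170)],(390,230),5),.134)
e=P[1]-P[0];print(np.degrees(np.arctan2(e[1],e[0])))
show("knobT",T,cr([(272,140)],(390,230),5),.142)
P=show("standT",T,cr([(140,103),(322,108),(320,235),(138,229)],(390,230),5),.05)
P=show("gbodytopS",S,cr([(308,52),(410,158),(350,192),(255,84)],(355,290),8),.134)
e=P[1]-P[0];print(np.degrees(np.arctan2(e[1],e[0])))
e=P[2]-P[3];print(np.degrees(np.arctan2(e[1],e[0])))
P=show("standS",S,cr([(108,262),(320,492),(492,388)],(355,290),8),.05)
for a,b in [(0,1),(1,2)]:
  e=P[b]-P[a];print(np.degrees(np.arctan2(e[1],e[0])),np.linalg.norm(e))
print("st mid",(P[0]+P[2])/2)
P=show("gbaseS",S,cr([(200,238),(348,412),(405,370)],(355,290),8),.056)
print((P[0]+P[2])/2)
e=P[1]-P[0];print(np.degrees(np.arctan2(e[1],e[0])))
```

```text
hT [[0.5276, 0.1818], [0.5353, 0.1403], [0.4937, 0.1325], [0.4864, 0.1741]] mean [0.5107 0.1572 0.04  ]
-79.5977900218028
-169.41095216972545
hS [[0.527, 0.1834], [0.5346, 0.1423], [0.493, 0.1335], [0.4864, 0.1761]] mean [0.5102 0.1588 0.04  ]
-79.50075738055138
-169.82259838861543
gbodytopT [[0.5039, -0.1765], [0.5016, -0.2203], [0.4781, -0.218], [0.4804, -0.1739]] mean [ 0.491  -0.1972  0.134 ]
-92.94266703513041
knobT [[0.4938, -0.1962]] mean [ 0.4938 -0.1962  0.142 ]
standT [[0.5244, -0.1525], [0.5222, -0.2446], [0.4577, -0.2413], [0.4604, -0.1498]] mean [ 0.4912 -0.1971  0.05  ]
gbodytopS [[0.5019, -0.1776], [0.4987, -0.218], [0.4793, -0.2173], [0.4838, -0.1778]] mean [ 0.4909 -0.1977  0.134 ]
-94.52658323223186
-96.46321131653602
standS [[0.4645, -0.1525], [0.4609, -0.2401], [0.5194, -0.2425]] mean [ 0.4816 -0.2117  0.05  ]
-92.36014087256503 0.08766375000824664
-2.328564853635416 0.05859142983721927
st mid [ 0.49197058 -0.19747549  0.05      ]
gbaseS [[0.4866, -0.1641], [0.4801, -0.2289], [0.5012, -0.2278]] mean [ 0.4893 -0.2069  0.056 ]
[ 0.49391092 -0.19595626  0.056     ]
-95.7157605302471
```

```bash
cat >> h.py <<'E'
def Rt(a,psi,s=1):
    a,p=np.radians([a,psi]); x=np.array([np.cos(a)*np.cos(p),np.cos(a)*np.sin(p),-np.sin(a)])
    y=s*np.array([-np.sin(p),np.cos(p),0]); return np.c_[x,y,np.cross(x,y)]
def cur(st): return Ro.from_euler("xyz",st["eef_rot"],degrees=True).as_matrix(), np.array(st["eef_pos"])
def todo(st,R1,P1):
    """R1,P1: wanted tool rot and TCP; prints rot share (body axes), shift shares in final axes and current axes"""
    R,p=cur(st); w=Ro.from_matrix(R.T@R1).as_rotvec()
    print("turn share",(w/2).round(4),"deg",np.degrees(w).round(2),"| shift (final axes) share",(R1.T@(P1-p)/.3).round(4),"(cur axes)",(R.T@(P1-p)/.3).round(4),"mm",((P1-p)*1e3).round(1))
E
python3 - <<'E'
from station import arm
from h import *
st=arm.state(); R,p=cur(st); print(R.round(3))
c=np.array([.5105,.158,.021]); 
for s in (1,-1):
    R1=Rt(25,10.4,s); g=c-R1[:,0]*0.006; g[2]=.021
    P1=g+R1[:,0]*(.0187+.004); print(s,P1); todo(st,R1,P1-R1[:,0]*.11)
E
```

```text
[[-0.     0.294  0.956]
 [-0.001  0.956 -0.294]
 [-1.    -0.001  0.   ]]
1 [0.52538669 0.16073222 0.01140657]
turn share [-0.2135 -0.5559  0.1364] deg [-24.47 -63.7   15.63] | shift (final axes) share [ 0.8238 -1.4147 -0.2524] (cur axes) [ 0.5775 -0.9586  1.2212] mm [ 265.4 -382.8 -173.1]
-1 [0.52538669 0.16073222 0.01140657]
turn share [1.1446 0.1789 0.7293] deg [131.16  20.51  83.57] | shift (final axes) share [0.8238 1.4147 0.2524] (cur axes) [ 0.5775 -0.9586  1.2212] mm [ 265.4 -382.8 -173.1]
```

jog_arm --plan '[[[-0.027, -0.0695, 0.017], [0, 0, 0], 1], [[-0.027, -0.0695, 0.017], [0, 0, 0], 1], [[-0.027, -0.0695, 0.017], [0, 0, 0], 1], [[-0.027, -0.0695, 0.017], [0, 0, 0], 1], [[-0.027, -0.0695, 0.017], [0, 0, 0], 1], [[-0.027, -0.0695, 0.017], [0, 0, 0], 1], [[-0.027, -0.0695, 0.017], [0, 0, 0], 1], [[-0.027, -0.0695, 0.017], [0, 0, 0], 1]]' --squeeze 60

```text
t: 1.25
eef_pos: [0.1614, 0.5258, 0.2315]
eef_rot: [-0.2, 24.7, 10.7]
force: [0.3, 0.2, -0.6]
finger_gap: 0.0855
```

```bash
cat > g1.py <<'E'
from station import arm
from h import *
import sys
back=float(sys.argv[1])
st=arm.state(); print(st["t"],st["joints"].round(1),st["eef_pos"].round(4),st["force"].round(1),st["finger_gap"])
c=np.array([.5105,.158,.021]); R1=Rt(25,10.4,1); g=c-R1[:,0]*0.006; g[2]=.021
P1=g+R1[:,0]*(.0187+.004); todo(st,R1,P1-R1[:,0]*back)
E
python3 g1.py 0.11
```

```text
1.25 [101.   -3.3 -16.6  77.5 -65.3  90.6] [0.1614 0.5258 0.2315] [ 0.3  0.2 -0.6] 0.08546653296970924
turn share [ 0.0028  0.0023 -0.002 ] deg [ 0.32  0.26 -0.23] | shift (final axes) share [ 0.8257 -1.4158 -0.2534] (cur axes) [ 0.8189 -1.4176 -0.265 ] mm [ 265.9 -383.  -173.6]
```

jog_arm --plan '[[[0, 0, 0], [0.1, -0.175, -0.02], 1], [[0, 0, 0], [0.1, -0.175, -0.02], 1], [[0, 0, 0], [0.1, -0.175, -0.02], 1], [[0, 0, 0], [0.1, -0.175, -0.02], 1], [[0, 0, 0], [0.1, -0.175, -0.02], 1], [[0, 0, 0], [0.1, -0.175, -0.02], 1], [[0, 0, 0], [0.1, -0.175, -0.02], 1], [[0, 0, 0], [0.1, -0.175, -0.02], 1]]'

```text
t: 2.25
eef_pos: [0.4365, 0.2568, 0.0956]
eef_rot: [-3.2, 27.9, 3.6]
force: [-0.1, 0.3, -0.5]
finger_gap: 0.0856
```

```bash
python3 g1.py 0.11
python3 - <<'E'
from station import cams
import cv2
for n in ["wrist","side"]:
    f=cams.grab_frame(n); cv2.imwrite(f"pics/b_{n}.png",f["pixels"][:,:,::-1])
E
```

```text
2.25 [ 52.5 -48.5 -65.7  21.7 -41.8  25.1] [0.4365 0.2568 0.0956] [-0.1  0.3 -0.5] 0.08562105225799457
turn share [ 0.0009 -0.0267  0.0527] deg [ 0.1  -3.06  6.04] | shift (final axes) share [-0.0362 -0.3683 -0.1555] (cur axes) [ 0.0111 -0.3694 -0.1568] mm [  -9.1 -114.   -37.7]
```

View pics/b_wrist.png

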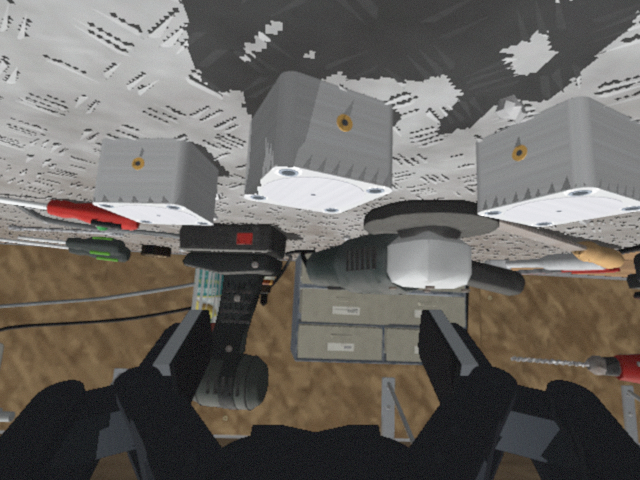

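View pics/b_side.png

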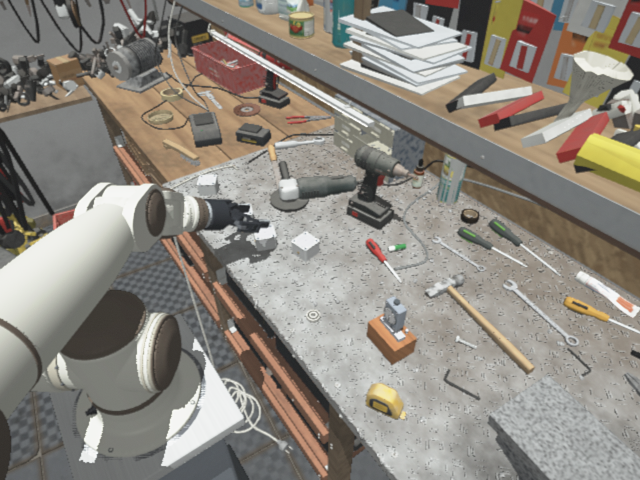

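The side view shows the arm folded at its j2/j3 limits, with the gripper above the third block (265,235). I'll go up and outwards, then come down vertically onto the target.

jog_arm --plan '[[[0, 0, 0], [-0.05, 0, 0.12], 1], [[0, 0, 0], [0.1, -0.15, 0.05], 1], [[0, 0, 0], [0.1, -0.15, 0.0], 1]]'

```text
t: 2.72
eef_pos: [0.5172, 0.1863, 0.122]
eef_rot: [-3.4, 28.1, 3.2]
force: [1.0, 0.7, -1.2]
finger_gap: 0.0852
```

```bash
cat > g2.py <<'E'
from station import arm
from h import *
import sys
up=float(sys.argv[1])
st=arm.state(); print(st["t"],st["joints"].round(1),st["eef_pos"].round(4),st["force"].round(1),st["finger_gap"])
c=np.array([.5105,.158,.021]); R1=Rt(25,10.4,1); g=c-R1[:,0]*0.006; g[2]=.021
P1=g+R1[:,0]*(.0187+.004); P1[2]+=up; todo(st,R1,P1)
E
python3 g2.py 0.11
```

```text
2.725 [ 32.9 -48.5 -64.3  15.8 -26.   11.6] [0.5172 0.1863 0.122 ] [ 1.   0.7 -1.2] 0.08521533487363903
turn share [ 0.0017 -0.0286  0.0556] deg [ 0.19 -3.28  6.37] | shift (final axes) share [ 0.0113 -0.0889  0.003 ] (cur axes) [ 0.0209 -0.0871  0.0036] mm [  8.2 -25.6  -0.6]
```

```bash
cat > kin.py <<'E'
from h import *
from scipy.optimize import least_squares
D=[([72.88,5.01,10.033,95.098,0,90],[.1618,.5254,.2306]),([101.,-3.3,-16.6,77.5,-65.3,90.6],[.1614,.5258,.2315]),([52.5,-48.5,-65.7,21.7,-41.8,25.1],[.4365,.2568,.0956]),([32.9,-48.5,-64.3,15.8,-26.,11.6],[.5172,.1863,.122])]
E_=[[-89.74,89.92,-106.86],[-.2,24.7,10.7],[-3.2,27.9,3.6],[-3.4,28.1,3.2]]
def fk(j,p):
    x0,z0,L1,a,b,e,Lt=p; j=np.radians(j); Ry=lambda t:Ro.from_euler("y",t).as_matrix(); Rz=lambda t:Ro.from_euler("z",t).as_matrix()
    A=Rz(j[0]);P=A@[x0,0,z0];A=A@Ry(j[1]);P=P+A@[0,0,L1];A=A@Ry(-j[2]);P=P+A@[a,0,b];A=A@Ry(j[3]);P=P+A@[e,0,0];A=A@Rz(j[4]);P=P+A@[Lt,0,0]
    A=A@Ro.from_euler("x",j[5]).as_matrix()
    return A,P
if __name__=="__main__":
    f=lambda p:np.concatenate([fk(j,p)[1]-P for j,P in D]+[1e-3*(np.array(p)-[0,.3,.35,.35,0,.05,.3])])
    s=least_squares(f,[0,.3,.35,.35,0,.05,.3]); print(s.x.round(4),(f(s.x)[:12]*1e3).round(1))
    for (j,P),e in zip(D,E_):
        R=Ro.from_euler("xyz",e,degrees=True).as_matrix(); print(np.degrees(Ro.from_matrix(fk(j,s.x)[0].T@R).as_rotvec()).round(1))
    np.save("kin.npy",s.x)
E
python3 kin.py
```

```text
[-0.      0.1625  0.4169  0.519   0.0344  0.1421  0.2847] [ 0.   0.  -0.  -0.1 -0.1  0.1 -0.1  0.1 -0.   0.2 -0.2 -0.1]
[ 0. -0. -0.]
[0.1 0.  0.1]
[-0.1 -0.   0.1]
[ 0.  -0.   0.1]
```

```bash
cat >> kin.py <<'E'
lo=np.array([-179.16,-48.56,-65.8,-126.05,-82.76,-180]);hi=np.array([179.16,103.87,70.77,130.52,87.17,180])
def ik(R,P,p=None,q0=None):
    p=np.load("kin.npy") if p is None else p
    best=None
    for q in ([q0] if q0 is not None else [])+[[np.degrees(np.arctan2(P[1],P[0])),0,-30,40,0,g] for g in (0,150,-150)]:
        def r(q):
            A,X=fk(q,p); return np.r_[(X-P)*10,Ro.from_matrix(A.T@R).as_rotvec()]
        s=least_squares(r,np.clip(q,lo+1,hi-1),bounds=(lo,hi))
        if best is None or s.cost<best.cost-1e-9: best=s
    return best.x,np.sqrt(2*best.cost)
E
python3 - <<'E'
from kin import *
c=np.array([.5105,.158,.021])
for a in (20,25,30,35,40,45,55):
    R1=Rt(a,10.4,1); g=c-R1[:,0]*.006; g[2]=.021; P=g+R1[:,0]*.0227
    for up in (0,.06): 
        q,e=ik(R1,P+[0,0,up]); print(a,up,q.round(1),e.round(4))
for X in (.5,.55,.6,.65):
  for b in (0,10,20):
    q,e=ik(Rt(b,10,-1),np.array([X,.12,.04])); print(X,b,q.round(1),e.round(4))
E
```

```text
20 0 [ 26.5 -35.4 -65.8   7.4 -18.4  10.6] 0.3005
20 0.06 [ 24.9 -45.4 -65.8  13.  -15.4   8.3] 0.2265
25 0 [ 24.6 -36.3 -65.8   8.8 -14.7   9.1] 0.2232
25 0.06 [ 23.7 -45.8 -65.8  14.  -12.9   7.5] 0.1477
30 0 [ 23.2 -36.8 -65.8   9.8 -12.    8.1] 0.1448
30 0.06 [ 22.7 -46.1 -65.8  14.8 -10.9   6.9] 0.0686
35 0 [ 22.2 -37.2 -65.8  10.7  -9.9   7.5] 0.0659
35 0.06 [ 21.9 -45.9 -65.2  16.3  -9.4   6.7] 0.0
40 0 [ 21.4 -37.  -65.   12.5  -8.4   7.1] 0.0
40 0.06 [ 21.4 -42.3 -60.4  22.4  -8.4   7.1] 0.0
45 0 [ 20.9 -33.9 -60.4  19.   -7.4   7.5] 0.0
45 0.06 [ 20.9 -38.3 -55.6  28.1  -7.4   7.5] 0.0
55 0 [ 19.9 -26.4 -50.8  30.9  -5.4   7.8] 0.0
55 0.06 [ 19.9 -29.7 -45.9  39.1  -5.4   7.8] 0.0
0.5 0 [  38.7  -32.7  -65.8    7.5  -49.2 -153.4] 0.66
0.5 10 [  24.8  -46.1  -65.8   20.1  -20.5 -168.3] 0.5149
0.5 20 [  19.4  -48.2  -65.8   22.3  -10.7 -173.4] 0.35
0.55 0 [  14.8   44.1  -65.8 -119.9   -5.  -180. ] 0.1807
0.55 10 [  17.7  -37.9  -65.8    5.7  -10.5 -174.9] 0.4233
0.55 20 [  15.3  -38.9  -65.8    7.4   -5.8 -176.8] 0.2561
0.6 0 [  12.6   30.5  -65.8 -101.1   -2.7 -180. ] 0.089
0.6 10 [  13.6  -25.6  -65.8  -14.1   -4.9 -178.2] 0.2972
0.6 20 [  12.6  -27.2  -65.8  -11.4   -2.7 -178.8] 0.1325
0.65 0 [  10.8   20.6  -63.5  -84.1   -0.8 -180. ] 0.0001
0.65 10 [  10.8    1.8  -65.8  -57.8   -0.9 -179.9] 0.0225
0.65 20 [  10.8  -12.7  -64.   -31.2   -0.7 -179.7] 0.0
```

Run:
```python
from kin import *
c=np.array([.5105,.158,0])
for a in (90,100,105,110,115):
    R1=Rt(a,10.4,1); P=c+R1[:,0]*.0227; P[2]=.005
    for up in (0,.06): 
        q,e=ik(R1,P+[0,0,up]); print(a,up,q.round(1),e.round(4))
for X in (.58,.6,.62,.64,.66):
  for b in (15,20,25,110):
    R1=Rt(b,10.4,1)
    P=np.array([X,.165,.03])+R1[:,0]*.0227
    q,e=ik(R1,P); print(X,b,q.round(1),e.round(4))
```

```text
90 0 [ 17.2   4.9 -15.2  69.9   0.    6.8] 0.0
90 0.06 [ 17.2   3.  -10.4  76.6  -0.    6.8] 0.0
100 0 [16.7 14.4 -5.1 80.4  1.1  6.2] 0.0
100 0.06 [16.7 12.6 -0.5 86.9  1.1  6.2] 0.0
105 0 [16.4 19.2 -0.1 85.7  1.6  5.8] 0.0
105 0.06 [16.4 17.4  4.5 92.   1.6  5.8] 0.0
110 0 [16.2 24.1  5.  90.9  2.   5.5] 0.0
110 0.06 [16.2 22.3  9.5 97.1  2.   5.5] 0.0
115 0 [16.  29.  10.2 96.   2.4  5.1] 0.0
115 0.06 [ 16.   27.2  14.4 102.1   2.4   5.1] 0.0
0.58 15 [ 21.8 -17.7 -65.8 -24.  -13.5   4.9] 0.17
0.58 20 [ 20.4 -19.5 -65.8 -21.  -10.4   4.3] 0.0963
0.58 25 [ 19.5 -20.7 -65.8 -18.7  -8.4   4.1] 0.0211
0.58 110 [15.2 33.6 18.7 95.1  1.6  4.5] 0.0
0.6 15 [ 19.8  -9.6 -65.8 -37.2 -10.5   3.1] 0.0846
0.6 20 [ 18.8 -12.7 -65.8 -32.1  -8.    3. ] 0.0175
0.6 25 [ 18.4 -16.2 -64.  -22.6  -7.3   3.4] 0.0
0.6 110 [14.8 36.4 22.9 96.4  1.5  4.1] 0.0
0.62 15 [ 17.8  -2.5 -64.9 -47.3  -7.2   1.9] 0.0
0.62 20 [ 17.7  -8.5 -63.6 -35.   -6.9   2.5] 0.0
0.62 25 [ 17.5 -12.6 -61.4 -23.7  -6.5   3. ] 0.0
0.62 110 [14.4 39.4 27.4 97.9  1.4  3.7] 0.0
0.64 15 [ 17.    0.2 -62.3 -47.4  -6.3   1.7] 0.0
0.64 20 [ 16.9  -5.4 -61.  -35.5  -6.1   2.2] 0.0
0.64 25 [ 16.7  -9.2 -58.8 -24.5  -5.7   2.7] 0.0
0.64 110 [14.  42.6 32.3 99.6  1.2  3.4] 0.0
0.66 15 [ 16.2   2.8 -59.7 -47.4  -5.6   1.5] 0.0
0.66 20 [ 16.1  -2.5 -58.4 -35.8  -5.3   2. ] 0.0
0.66 25 [ 16.   -6.1 -56.2 -25.   -5.1   2.4] 0.0
0.66 110 [ 13.6  46.   37.6 101.5   1.1   3. ] 0.0
```

```bash
cat > go.py <<'E'
# usage: go.py a psi gx gy gz [off]  : pad-centre target -> what to do
from station import arm
from kin import *
import sys
a,psi,gx,gy,gz=map(float,sys.argv[1:6]); off=float(sys.argv[6]) if len(sys.argv)>6 else .0227
st=arm.state(); print("t",st["t"],st["joints"].round(1),"tcp",st["eef_pos"].round(4),"F",st["force"].round(1),"gap",round(st["finger_gap"],4))
R1=Rt(a,psi,1); P1=np.array([gx,gy,gz])+R1[:,0]*off
print("TCP goal",P1.round(4),"ik",ik(R1,P1)[0].round(1),ik(R1,P1)[1].round(4)); todo(st,R1,P1)
E
python3 go.py 110 10.4 .5105 .158 .12
```

```text
t 2.725 [ 32.9 -48.5 -64.3  15.8 -26.   11.6] tcp [0.5172 0.1863 0.122 ] F [ 1.   0.7 -1.2] gap 0.0852
TCP goal [0.5029 0.1566 0.0987] ik [ 16.2  21.7  12.4 100.6   2.    5.5] 0.0
turn share [-0.0396  0.7123  0.0459] deg [-4.54 81.63  5.26] | shift (final axes) share [ 0.0954 -0.0889 -0.0343] (cur axes) [-0.0102 -0.0906 -0.0993] mm [-14.3 -29.7 -23.4]
```

jog_arm --plan '[[[-0.005, 0.089, 0.0057], [0, -0.011, 0], 1], [[-0.005, 0.089, 0.0057], [0, -0.011, 0], 1], [[-0.005, 0.089, 0.0057], [0, -0.011, 0], 1], [[-0.005, 0.089, 0.0057], [0, -0.011, 0], 1], [[-0.005, 0.089, 0.0057], [0, -0.011, 0], 1], [[-0.005, 0.089, 0.0057], [0, -0.011, 0], 1], [[-0.005, 0.089, 0.0057], [0, -0.011, 0], 1], [[-0.005, 0.089, 0.0057], [0, -0.011, 0], 1]]'

```text
t: 3.72
eef_pos: [0.5199, 0.1597, 0.1218]
eef_rot: [-179.7, 69.6, -169.4]
force: [1.3, 1.1, 0.4]
finger_gap: 0.0851
```

```bash
python3 go.py 110 10.4 .5105 .158 .12
```

```text
t 3.725 [ 16.1  24.3  18.3 104.3   1.9   5.5] tcp [0.5199 0.1597 0.1218] F [1.3 1.1 0.4] gap 0.0851
TCP goal [0.5029 0.1566 0.0987] ik [ 16.2  21.7  12.4 100.6   2.    5.5] 0.0
turn share [-0.0014 -0.0035  0.0005] deg [-0.16 -0.4   0.06] | shift (final axes) share [ 0.092   0.0002 -0.0278] (cur axes) [ 0.0922  0.0002 -0.0271] mm [-17.   -3.1 -23.1]
```

```bash
python3 go.py 110 10.4 .5105 .158 .0273
```

```text
t 3.725 [ 16.1  24.3  18.3 104.3   1.9   5.5] tcp [0.5199 0.1597 0.1218] F [1.3 1.1 0.4] gap 0.0851
TCP goal [0.5029 0.1566 0.006 ] ik [16.2 24.1  5.1 91.   2.   5.5] 0.0
turn share [-0.0014 -0.0035  0.0005] deg [-0.16 -0.4   0.06] | shift (final axes) share [3.824e-01 2.000e-04 7.790e-02] (cur axes) [0.3818 0.0008 0.0806] mm [ -17.    -3.1 -115.8]
```

jog_arm --plan '[[[0, -0.0035, 0], [0.09, 0, -0.028], 1], [[0, 0, 0], [0.1, 0, 0.037], 1], [[0, 0, 0], [0.1, 0, 0.036], 1], [[0, 0, 0], [0.09, 0, 0.034], 1], [[0, 0, 0], [0, 0, 0], 1], [[0, 0, 0], [0, 0, 0], 1]]'

```text
t: 4.47
eef_pos: [0.5039, 0.1563, 0.007]
eef_rot: [-179.6, 70.3, -169.4]
force: [-0.1, -1.0, 1.3]
finger_gap: 0.0851
```

```bash
python3 go.py 110 10.4 .5105 .158 .0273;python3 - <<'E'
from station import cams
import cv2
for n in ["wrist","side"]:
    f=cams.grab_frame(n); cv2.imwrite(f"pics/c_{n}.png",f["pixels"][:,:,::-1])
E
```

```text
t 4.475 [16.2 23.7  4.9 90.8  1.9  5.7] tcp [0.5039 0.1563 0.007 ] F [-0.1 -1.   1.3] gap 0.0851
TCP goal [0.5029 0.1566 0.006 ] ik [16.2 24.1  5.1 91.   2.   5.5] 0.0
turn share [-0.0017  0.0025  0.0005] deg [-0.2   0.29  0.06] | shift (final axes) share [ 0.0042  0.0015 -0.0019] (cur axes) [ 0.0042  0.0015 -0.0019] mm [-1.   0.3 -1. ]
```

View pics/c_wrist.png

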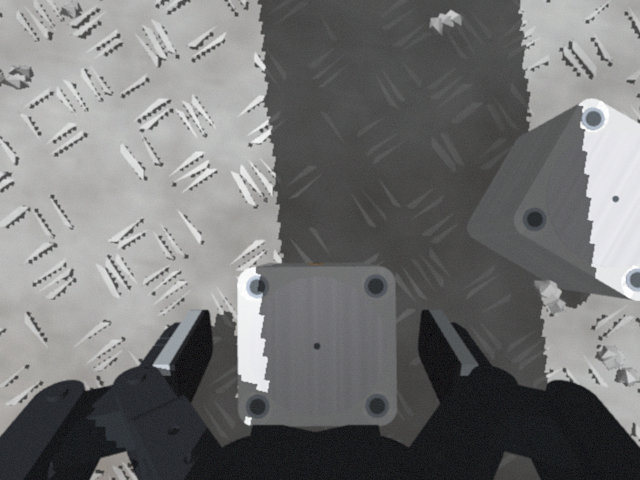

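View pics/c_side.png

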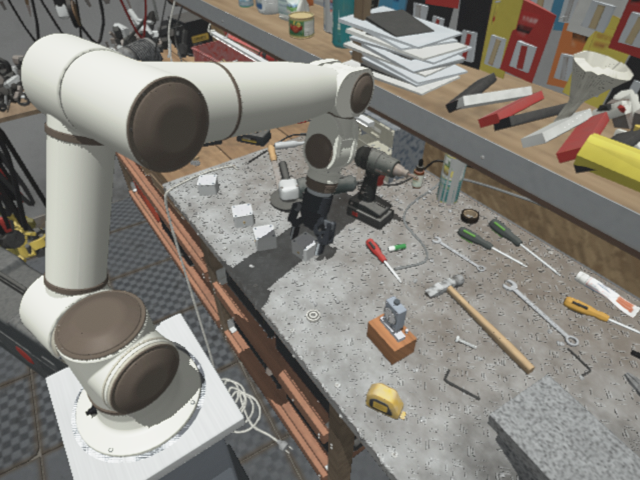

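The wrist view shows the block (238–396 px) square and centred between the pads (210–422). I'll close on it.

jog_arm --plan '[[[0, 0, 0], [0, 0, 0], -1], [[0, 0, 0], [0, 0, 0], -1], [[0, 0, 0], [0, 0, 0], -1], [[0, 0, 0], [0, 0, 0], -1], [[0, 0, 0], [0, 0, 0], -1], [[0, 0, 0], [0, 0, 0], -1]]' --squeeze 60

```text
t: 5.32
eef_pos: [0.5043, 0.156, 0.0068]
eef_rot: [-179.7, 70.3, -169.5]
force: [0.6, 0.3, 4.7]
finger_gap: 0.0552
```

```bash
python3 go.py 110 10.4 .5105 .158 .13;python3 go.py 30 10.4 .625 .165 .08;python3 go.py 110 10.4 .625 .165 .11
```

```text
t 5.325 [16.2 23.7  4.8 90.7  1.9  5.7] tcp [0.5043 0.156  0.0068] F [0.6 0.3 4.7] gap 0.0552
TCP goal [0.5029 0.1566 0.1087] ik [ 16.2  21.6  13.4 101.7   2.    5.5] 0.0
turn share [-0.002   0.003   0.0002] deg [-0.23  0.35  0.02] | shift (final axes) share [-0.3177  0.003  -0.1202] (cur axes) [-0.3184  0.0024 -0.1183] mm [ -1.4   0.6 101.9]
t 5.325 [16.2 23.7  4.8 90.7  1.9  5.7] tcp [0.5043 0.156  0.0068] F [0.6 0.3 4.7] gap 0.0552
TCP goal [0.6443 0.1685 0.0686] ik [ 17.2 -20.6 -55.7  -4.9  -5.8   3.4] 0.0
turn share [-0.0016 -0.6951  0.0016] deg [ -0.18 -79.65   0.18] | shift (final axes) share [ 0.301  -0.043   0.4119] (cur axes) [-0.3512 -0.0416  0.3703] mm [140.   12.6  61.9]
t 5.325 [16.2 23.7  4.8 90.7  1.9  5.7] tcp [0.5043 0.156  0.0068] F [0.6 0.3 4.7] gap 0.0552
TCP goal [0.6174 0.1636 0.0887] ik [ 14.3  39.3  36.1 106.7   1.3   3.6] 0.0
turn share [-0.002   0.003   0.0002] deg [-0.23  0.35  0.02] | shift (final axes) share [-0.3849 -0.043   0.2593] (cur axes) [-0.3833 -0.042   0.2618] mm [113.1   7.6  81.9]
```

jog_arm --plan '[[[0, 0, 0], [-0.04, 0, -0.015], -1], [[0, 0, 0], [-0.1, 0, -0.035], -1], [[0, 0, 0], [-0.1, 0, -0.035], -1], [[0, 0, 0], [-0.1, 0, -0.035], -1], [[0, -0.08, 0], [-0.03, 0, 0.07], -1], [[0, -0.088, 0], [0, 0, 0.1], -1], [[0, -0.088, 0], [0, 0, 0.1], -1], [[0, -0.088, 0], [0, 0, 0.05], -1]]'

```text
t: 6.32
eef_pos: [0.6007, 0.1734, 0.1132]
eef_rot: [-0.3, 70.0, 9.9]
force: [-0.5, -0.3, -2.4]
finger_gap: 0.0555
```

```bash
python3 go.py 20 10.4 .625 .165 .08
```

```text
t 6.325 [ 17.2  -5.1 -15.9  59.3  -2.5   6.6] tcp [0.6007 0.1734 0.1132] F [-0.5 -0.3 -2.4] gap 0.0555
TCP goal [0.646  0.1689 0.0722] ik [ 17.5 -17.3 -62.2 -24.8  -6.7   2.4] 0.0
turn share [-0.0008 -0.4362  0.0021] deg [ -0.09 -49.98   0.24] | shift (final axes) share [ 0.1835 -0.0421 -0.0785] (cur axes) [ 0.1783 -0.0413  0.0902] mm [ 45.2  -4.5 -41. ]
```

jog_arm --plan '[[[0, -0.087, 0], [0, -0.01, 0], -1], [[0, -0.087, 0], [0, -0.01, 0], -1], [[0, -0.087, 0], [0.03, -0.01, 0], -1], [[0, -0.087, 0], [0.05, 0, 0], -1], [[0, -0.087, 0], [0.1, 0, 0], -1], [[0, 0, 0], [0, 0, 0], -1]]'

```text
t: 7.08
eef_pos: [0.636, 0.171, 0.0788]
eef_rot: [-0.2, 25.5, 10.2]
force: [-0.7, 0.3, -4.1]
finger_gap: 0.0553
```

```bash
python3 go.py 20 10.4 .625 .167 .045
python3 - <<'E'
from station import cams
import cv2
for n in ["side"]:
    f=cams.grab_frame(n); cv2.imwrite(f"pics/d_{n}.png",cv2.resize(f["pixels"][150:350,180:430,::-1],None,fx=3,fy=3))
E
```

```text
t 7.075 [ 18.2 -22.9 -59.8 -11.2  -7.2   3.3] tcp [0.636  0.171  0.0788] F [-0.7  0.3 -4.1] gap 0.0553
TCP goal [0.646  0.1709 0.0372] ik [ 17.8 -10.7 -62.8 -32.   -6.9   2.5] 0.0
turn share [ 0.0008 -0.0479  0.0019] deg [ 0.09 -5.48  0.22] | shift (final axes) share [ 0.078  -0.0064 -0.119 ] (cur axes) [ 0.089  -0.0059 -0.111 ] mm [ 10.   -0.1 -41.5]
```

View pics/d_side.png

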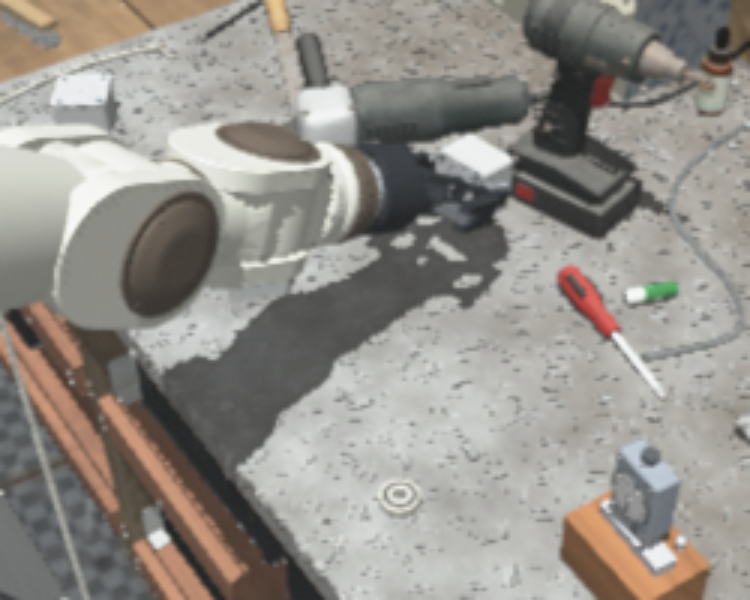

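```bash
cat > blk.py <<'E'
from kin import *
from station import arm
def rel0():
    T0=Ro.from_euler("xyz",[-179.7,70.3,-169.5],degrees=True).as_matrix(); p0=np.array([.5043,.156,.0068])
    C=np.array([[x,y,z] for x in(-.028,.028) for y in (-.028,.028) for z in (0,.04)])@Ro.from_euler("z",10.4,degrees=True).as_matrix().T+[.5105,.158,0]
    return (C-p0)@T0
def corners(rel,st):
    R,p=cur(st); return rel@R.T+p
if __name__=="__main__":
    st=arm.state(); C=corners(rel0(),st); print("lowest corners",np.sort(C[:,2]).round(4),"centre",C.mean(0).round(3),"F",st["force"].round(1))
E
python3 blk.py
```

```text
lowest corners [0.0584 0.0587 0.0624 0.0628 0.1141 0.1144 0.1181 0.1185] centre [0.624 0.17  0.088] F [-1.   0.8 -3.1]
```

jog_arm --plan '[[[0, -0.024, 0], [0.05, -0.003, -0.01], -1], [[0, -0.024, 0], [0.04, -0.003, -0.01], -1], [[0, 0, 0], [0, 0, 0], -1], [[0, 0, 0], [0, 0, 0], -1]]'

```text
t: 7.62
eef_pos: [0.6611, 0.1741, 0.0691]
eef_rot: [-0.1, 19.6, 10.2]
force: [0.1, 0.2, -2.5]
finger_gap: 0.0555
```

```bash
python3 blk.py;  python3 go.py 20 10.4 .625 .167 .035
```

```text
lowest corners [0.0473 0.0474 0.0476 0.0477 0.1033 0.1034 0.1036 0.1037] centre [0.648 0.173 0.075] F [ 0.1  0.2 -2.5]
t 7.625 [ 17.7 -13.7 -60.7 -27.3  -7.1   2.4] tcp [0.6611 0.1741 0.0691] F [ 0.1  0.2 -2.5] gap 0.0555
TCP goal [0.646  0.1709 0.0272] ik [ 17.8  -8.6 -62.9 -34.1  -6.9   2.5] 0.0
turn share [0.0004 0.0036 0.0017] deg [0.04 0.41 0.19] | shift (final axes) share [-0.0008 -0.0015 -0.1486] (cur axes) [-0.0018 -0.0014 -0.1486] mm [-15.1  -3.2 -41.8]
```

jog_arm --plan '[[[0, 0, 0], [0, 0, -0.075], -1], [[0, 0, 0], [0, 0, -0.05], -1], [[0, 0, 0], [0, 0, -0.02], -1], [[0, 0, 0], [0, 0, 0], -1], [[0, 0, 0], [0, 0, 0], -1]]'

```text
t: 8.25
eef_pos: [0.647, 0.1714, 0.0284]
eef_rot: [-0.1, 19.4, 10.2]
force: [0.1, 0.2, -1.8]
finger_gap: 0.0552
```

```bash
python3 blk.py
```

```text
lowest corners [0.0065 0.0067 0.0068 0.007  0.0625 0.0627 0.0628 0.063 ] centre [0.634 0.17  0.035] F [ 0.1  0.2 -1.8]
```

jog_arm --plan '[[[0, 0, 0], [0.003, 0, -0.01], -1], [[0, 0, 0], [0.002, 0, -0.008], -1], [[0, 0, 0], [0, 0, 0], -1], [[0, 0, 0], [0, 0, 0], -1]]'

```text
t: 8.75
eef_pos: [0.6466, 0.1713, 0.0226]
eef_rot: [-0.1, 19.4, 10.2]
force: [1.2, -0.2, 4.9]
finger_gap: 0.0553
```

```bash
python3 blk.py
python3 - <<'E'
from station import cams
import cv2
for n in ["side"]:
    f=cams.grab_frame(n); cv2.imwrite(f"pics/e_{n}.png",cv2.resize(f["pixels"][180:260,290:400,::-1],None,fx=7,fy=7,interpolation=cv2.INTER_CUBIC))
E
```

```text
lowest corners [0.0008 0.001  0.001  0.0013 0.0568 0.057  0.057  0.0572] centre [0.633 0.17  0.029] F [ 1.2 -0.2  4.9]
```

View pics/e_side.png

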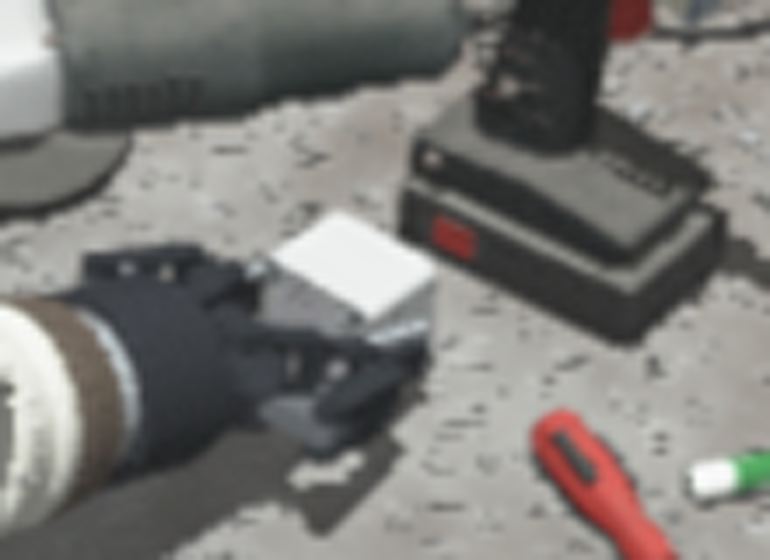

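It is on its side, flat, and the force reads about +5 N of contact. I'll release and lift off vertically.

jog_arm --plan '[[[0, 0, 0], [0, 0, 0], 1], [[0, 0, 0], [0, 0, 0], 1], [[0, 0, 0], [0, 0, 0], 1], [[0, 0, 0], [0, 0, 0], 1], [[0, 0, 0], [-0.035, 0, 0.1], 1], [[0, 0, 0], [-0.07, 0, 0.18], 1], [[0, 0, 0], [-0.07, 0, 0.18], 1], [[0, 0, 0], [0, 0, 0], 1]]'

```text
t: 9.8
eef_pos: [0.6441, 0.1714, 0.1787]
eef_rot: [-0.0, 18.8, 10.2]
force: [-0.6, 0.6, -0.3]
finger_gap: 0.0856
```

```bash
python3 go.py 110 10.4 .633 .17 .12
python3 - <<'E'
from station import cams
import cv2
for n in ["side"]:
    f=cams.grab_frame(n); cv2.imwrite(f"pics/f_{n}.png",cv2.resize(f["pixels"][150:270,240:400,::-1],None,fx=5,fy=5,interpolation=cv2.INTER_CUBIC))
E
```

```text
t 9.8 [ 18.1 -31.2 -58.   -7.9  -7.4   2.5] tcp [0.6441 0.1714 0.1787] F [-0.6  0.6 -0.3] gap 0.0856
TCP goal [0.6254 0.1686 0.0987] ik [ 14.5  41.   39.8 108.7   1.4   3.8] 0.0
turn share [-0.0014  0.7958  0.0008] deg [-0.16 91.19  0.1 ] | shift (final axes) share [0.2724 0.0021 0.0319] (cur axes) [ 0.0262  0.002  -0.273 ] mm [-18.8  -2.8 -80.1]
```

View pics/f_side.png

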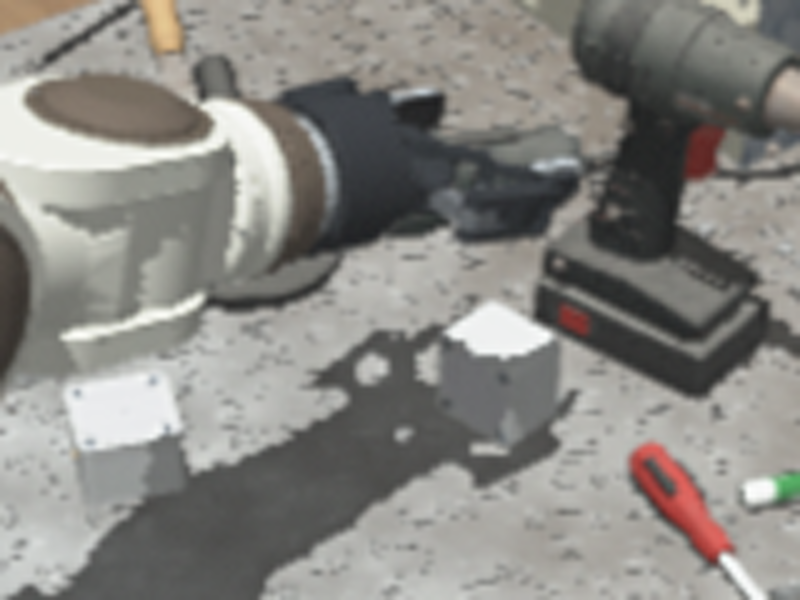

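```bash
python3 - <<'E'
from h import *
T=np.load("pics/T.npy",allow_pickle=True).item();S=np.load("pics/S.npy",allow_pickle=True).item()
C,d=ray(T,[(345,137),(620,137)])
n=np.cross(d[0],d[1])
C2,e=ray(S,[(330,105),(430,155),(560,222)])
for k in e: 
    s=((C-C2)@n)/(k@n); print((C2+s*k).round(3))
E
for a in 110 90 75; do python3 go.py $a 10.4 .633 .17 .12 | tail -1; done
```

```text
[0.74  0.362 0.28 ]
[ 0.733 -0.02   0.306]
[ 0.728 -0.331  0.322]
turn share [-0.0012  0.793   0.0012] deg [-0.14 90.88  0.14] | shift (final axes) share [0.2562 0.0026 0.0293] (cur axes) [ 0.0253  0.0027 -0.2566] mm [-17.9  -2.5 -75.2]
turn share [-0.0009  0.6185  0.0013] deg [-0.11 70.88  0.15] | shift (final axes) share [ 0.2553  0.0026 -0.0342] (cur axes) [ 0.0513  0.0027 -0.2524] mm [-10.2  -1.1 -76.6]
turn share [-0.0007  0.4876  0.0014] deg [-0.08 55.88  0.16] | shift (final axes) share [ 0.2403  0.0026 -0.0796] (cur axes) [ 0.0689  0.0028 -0.2436] mm [ -4.5  -0.  -75.8]
```

Run:
```python
import cv2
i=cv2.imread("pics/f_side.png")
from h import *
S=np.load("pics/S.npy",allow_pickle=True).item()
cv2.imwrite("pics/sh.png",cv2.resize(S["pixels"][40:240,280:600,::-1],None,fx=2.4,fy=2.4))
T=np.load("pics/T.npy",allow_pickle=True).item()
cv2.imwrite("pics/sh2.png",cv2.resize(T["pixels"][90:250,150:420,::-1],None,fx=2.9,fy=2.9))
```

```text
(no output)
```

View pics/sh.png

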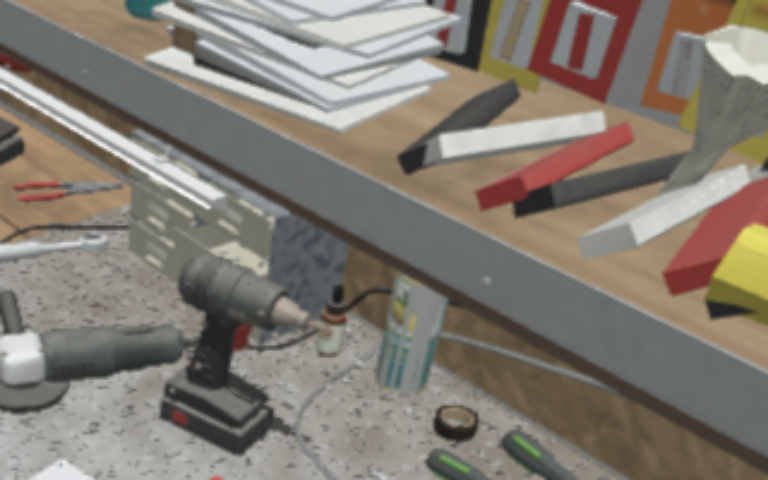

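View pics/sh2.png

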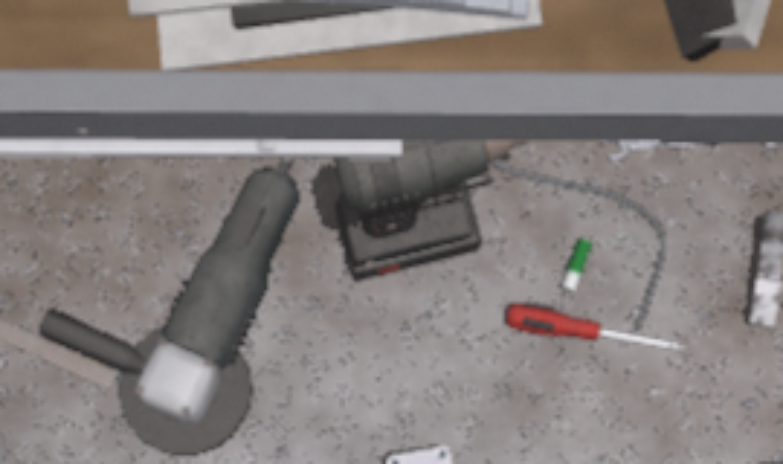

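jog_arm --plan '[[[0, 0.083, 0], [0, 0, 0], 1], [[0, 0.083, 0], [0, 0, 0], 1], [[0, 0.083, 0], [0, 0, 0], 1], [[0, 0.083, 0], [0, 0, 0], 1], [[0, 0.083, 0], [0, 0, 0], 1], [[0, 0.083, 0], [0, 0, 0], 1], [[0, 0.08, 0], [0, 0, 0], 1], [[0, 0, 0], [0, 0, 0], 1]]'

```text
t: 10.85
eef_pos: [0.6445, 0.1712, 0.1612]
eef_rot: [-2.3, 85.8, 8.0]
force: [-1.1, -0.5, -0.4]
finger_gap: 0.0854
```

```bash
python3 go.py 85 10.4 .633 .17 .03
python3 - <<'E'
from station import cams
import cv2
for n in ["wrist"]:
    f=cams.grab_frame(n); cv2.imwrite(f"pics/g_{n}.png",f["pixels"][:,:,::-1])
E
```

```text
t 10.85 [15.1 16.1 14.9 84.7 -0.5  4.8] tcp [0.6445 0.1712 0.1612] F [-1.1 -0.5 -0.4] gap 0.0854
TCP goal [0.6349 0.1704 0.0074] ik [15.2 16.3 -2.  66.7 -0.4  4.8] 0.0
turn share [-0.0014 -0.0073  0.0016] deg [-0.16 -0.83  0.18] | shift (final axes) share [ 0.5079  0.0031 -0.0764] (cur axes) [ 0.509   0.0045 -0.069 ] mm [  -9.6   -0.8 -153.8]
```

View pics/g_wrist.png

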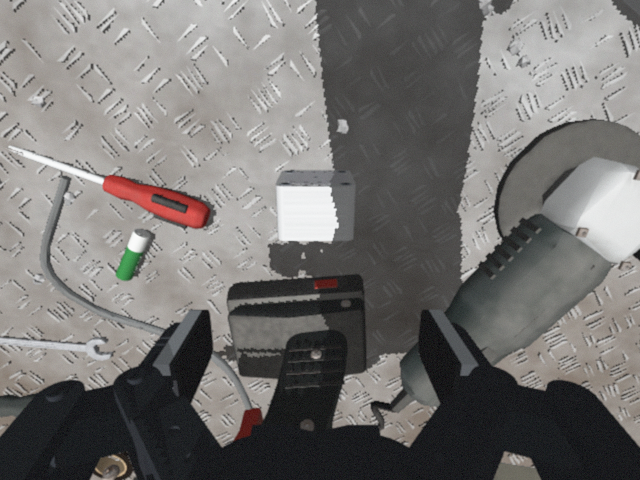

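Run:
```python
from station import cams
from h import *
f=cams.grab_frame("wrist")
P=onz(f,[(276,185),(355,187),(355,241),(277,241)],.056); print(P.round(4),P.mean(0))
print(onz(f,[(228,290),(362,275)],.05))
```

```text
[[0.6175 0.1395 0.056 ]
 [0.6093 0.1929 0.056 ]
 [0.6485 0.2016 0.056 ]
 [0.6585 0.1458 0.056 ]] [0.63343601 0.16994285 0.056     ]
[[0.7096294  0.11308512 0.05      ]
 [0.677778   0.2143595  0.05      ]]
```

jog_arm --plan '[[[0, -0.007, 0], [0.08, 0.003, -0.06], 1], [[0, 0, 0], [0.13, 0, -0.005], 1], [[0, 0, 0], [0.13, 0, -0.005], 1], [[0, 0, 0], [0.11, 0, -0.004], 1], [[0, 0, 0], [0.05, 0, -0.002], 1], [[0, 0, 0], [0, 0, 0], 1]]'

```text
t: 11.7
eef_pos: [0.6336, 0.1699, 0.0177]
eef_rot: [-1.2, 84.4, 9.1]
force: [0.2, 0.2, 0.5]
finger_gap: 0.0855
```

```bash
python3 go.py 85 10.4 .633 .17 .03
python3 - <<'E'
from station import cams
import cv2
for n in ["wrist"]:
    f=cams.grab_frame(n); cv2.imwrite(f"pics/i_{n}.png",f["pixels"][:,:,::-1])
E
```

```text
t 11.7 [15.3 14.9 -2.5 67.  -0.6  5. ] tcp [0.6336 0.1699 0.0177] F [0.2 0.2 0.5] gap 0.0855
TCP goal [0.6349 0.1704 0.0074] ik [15.2 16.3 -2.  66.7 -0.4  4.8] 0.0
turn share [-0.0012  0.0056  0.0011] deg [-0.14  0.64  0.13] | shift (final axes) share [0.0347 0.0008 0.0015] (cur axes) [0.0347 0.0009 0.0012] mm [  1.3   0.5 -10.3]
```

View pics/i_wrist.png

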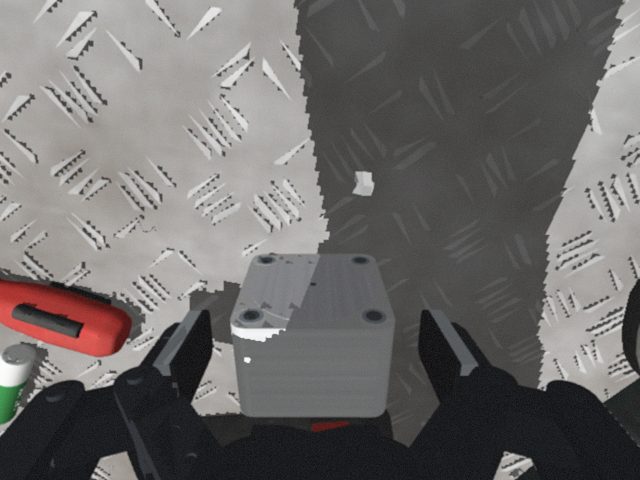

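The block is centred between the pads. I'll lower 9 mm more and grip.

jog_arm --plan '[[[0, 0.005, 0], [0.03, 0, 0.001], 1], [[0, 0, 0], [0, 0, 0], -1], [[0, 0, 0], [0, 0, 0], -1], [[0, 0, 0], [0, 0, 0], -1], [[0, 0, 0], [0, 0, 0], -1], [[0, 0, 0], [0, 0, 0], -1]]'

```text
t: 12.5
eef_pos: [0.636, 0.1703, 0.0088]
eef_rot: [-1.3, 84.9, 8.9]
force: [1.8, -0.3, 3.2]
finger_gap: 0.0555
```

```bash
python3 go.py 18 10.4 .63 .17 .07
cat > blk2.py <<'E'
from blk import *
import json
st=arm.state()
R0=np.load("g2.npy",allow_pickle=True).item() if __import__("os").path.exists("g2.npy") else None
if R0 is None:
    R0=st; np.save("g2.npy",{k:R0[k] for k in("eef_rot","eef_pos")},allow_pickle=True)
R,p=cur(R0)
# block on side: along radial 0.04 (closed face near), height .056
C=np.array([[x,y,z] for x in(-.02,.02) for y in (-.028,.028) for z in (0,.056)])@Ro.from_euler("z",10.3,degrees=True).as_matrix().T+[.633,.17,0]
C=corners((C-p)@R,st)
zc=C[4:].mean(0)-C[:4].mean(0); zc/=np.linalg.norm(zc)
print("bore axis tilt from up",np.degrees(np.arccos(zc[2])).round(1),"corner z",np.sort(C[:,2]).round(4),"centre",C.mean(0).round(3),"F",st["force"].round(1),"gap",st["finger_gap"])
E
python3 blk2.py
```

```text
t 12.5 [15.2 16.1 -2.  66.8 -0.6  5. ] tcp [0.636  0.1703 0.0088] F [ 1.8 -0.3  3.2] gap 0.0555
TCP goal [0.6512 0.1739 0.063 ] ik [ 18.  -12.7 -62.5 -31.6  -7.2   2.4] 0.0
turn share [-5.000e-04 -5.841e-01  1.800e-03] deg [-6.000e-02 -6.693e+01  2.000e-01] | shift (final axes) share [-0.0064  0.0027  0.1878] (cur axes) [-0.1753  0.0025  0.0677] mm [15.2  3.6 54.2]
bore axis tilt from up 90.0 corner z [-0.    -0.    -0.    -0.     0.056  0.056  0.056  0.056] centre [0.633 0.17  0.028] F [ 1.8 -0.3  3.2] gap 0.05545100731949944
```

jog_arm --plan '[[[0, 0, 0], [-0.08, 0, -0.01], -1], [[0, 0, 0], [-0.12, 0, -0.04], -1], [[0, 0, 0], [-0.05, 0, 0], -1], [[0, -0.084, 0], [0, 0, 0], -1], [[0, -0.084, 0], [0, 0, 0], -1], [[0, -0.084, 0], [0, 0, 0], -1], [[0, -0.084, 0], [0, 0, 0], -1], [[0, -0.084, 0], [0, 0, 0], -1]]'

```text
t: 13.5
eef_pos: [0.6138, 0.1664, 0.0814]
eef_rot: [-0.1, 36.6, 10.2]
force: [1.6, 0.5, -4.4]
finger_gap: 0.0553
```

```bash
python3 blk2.py;  python3 go.py 18 10.4 .625 .168 .055
```

```text
bore axis tilt from up 41.7 corner z [0.0582 0.0583 0.0881 0.0882 0.0955 0.0956 0.1254 0.1254] centre [0.598 0.164 0.092] F [ 1.6  0.5 -4.4] gap 0.05532629944238889
t 13.5 [ 18.  -26.6 -52.9  10.5  -6.3   4.5] tcp [0.6138 0.1664 0.0814] F [ 1.6  0.5 -4.4] gap 0.0553
TCP goal [0.6462 0.1719 0.048 ] ik [ 17.9 -10.7 -63.4 -34.5  -7.2   2.3] 0.0
turn share [ 0.0003 -0.1622  0.0017] deg [  0.03 -18.59   0.19] | shift (final axes) share [ 0.1387 -0.0014 -0.0719] (cur axes) [ 0.1544 -0.0008 -0.0239] mm [ 32.4   5.5 -33.4]
```

jog_arm --plan '[[[0, -0.055, 0], [0.05, 0, -0.01], -1], [[0, -0.055, 0], [0.05, 0, -0.02], -1], [[0, -0.055, 0], [0.04, 0, -0.02], -1], [[0, 0, 0], [0, 0, 0], -1], [[0, 0, 0], [0, 0, 0], -1]]'

```text
t: 14.12
eef_pos: [0.6425, 0.1717, 0.0471]
eef_rot: [-0.1, 18.7, 10.2]
force: [-0.1, -0.5, -2.1]
finger_gap: 0.0555
```

```bash
python3 blk2.py;  python3 go.py 15 10.4 .63 .17 .04
```

```text
bore axis tilt from up 23.8 corner z [0.0224 0.0225 0.045  0.0451 0.059  0.0591 0.0816 0.0817] centre [0.624 0.169 0.052] F [-0.1 -0.5 -2.1] gap 0.05546768301694365
t 14.125 [ 18.2 -12.2 -64.1 -33.   -7.6   2.4] tcp [0.6425 0.1717 0.0471] F [-0.1 -0.5 -2.1] gap 0.0555
TCP goal [0.6516 0.174  0.0341] ik [ 18.1  -3.2 -63.5 -45.2  -7.4   2. ] 0.0
turn share [ 0.0007 -0.0322  0.0016] deg [ 0.08 -3.69  0.18] | shift (final axes) share [ 0.0413  0.0021 -0.0337] (cur axes) [ 0.0434  0.0022 -0.031 ] mm [  9.1   2.3 -13. ]
```

jog_arm --plan '[[[0, -0.03, 0], [0.03, 0, -0.02], -1], [[0, 0, 0], [0.01, 0, -0.02], -1], [[0, 0, 0], [0, 0, 0], -1], [[0, 0, 0], [0, 0, 0], -1]]'

```text
t: 14.62
eef_pos: [0.6509, 0.1732, 0.0342]
eef_rot: [-0.1, 15.0, 10.2]
force: [0.1, 0.0, -1.6]
finger_gap: 0.0553
```

```bash
python3 blk2.py;  python3 go.py 15 10.4 .63 .17 .03
```

```text
bore axis tilt from up 20.0 corner z [0.0095 0.0096 0.0287 0.0288 0.0471 0.0472 0.0662 0.0664] centre [0.632 0.17  0.038] F [ 0.1  0.  -1.6] gap 0.05527395108029032
t 14.625 [ 18.1  -3.6 -64.1 -45.4  -7.6   2. ] tcp [0.6509 0.1732 0.0342] F [ 0.1  0.  -1.6] gap 0.0553
TCP goal [0.6516 0.174  0.0241] ik [ 18.1  -0.9 -63.4 -47.4  -7.4   2. ] 0.0
turn share [0.0005 0.0003 0.0015] deg [0.06 0.04 0.18] | shift (final axes) share [ 0.0112  0.002  -0.0318] (cur axes) [ 0.0112  0.0021 -0.0318] mm [  0.7   0.7 -10.1]
```

jog_arm --plan '[[[0, 0, 0], [0.006, 0, -0.018], -1], [[0, 0, 0], [0.003, 0, -0.009], -1], [[0, 0, 0], [0.001, 0, -0.004], -1], [[0, 0, 0], [0, 0, 0], -1]]'

```text
t: 15.12
eef_pos: [0.6515, 0.1733, 0.0243]
eef_rot: [-0.1, 14.9, 10.2]
force: [-2.7, 0.0, 4.4]
finger_gap: 0.0557
```

```bash
python3 blk2.py
python3 - <<'E'
from station import cams
import cv2
for n in ["side"]:
    f=cams.grab_frame(n); cv2.imwrite(f"pics/j_{n}.png",cv2.resize(f["pixels"][180:260,290:400,::-1],None,fx=7,fy=7,interpolation=cv2.INTER_CUBIC))
E
```

```text
bore axis tilt from up 19.9 corner z [-0.0004 -0.0003  0.0187  0.0188  0.0372  0.0373  0.0563  0.0564] centre [0.633 0.17  0.028] F [-2.7  0.   4.4] gap 0.05569967055379016
```

View pics/j_side.png

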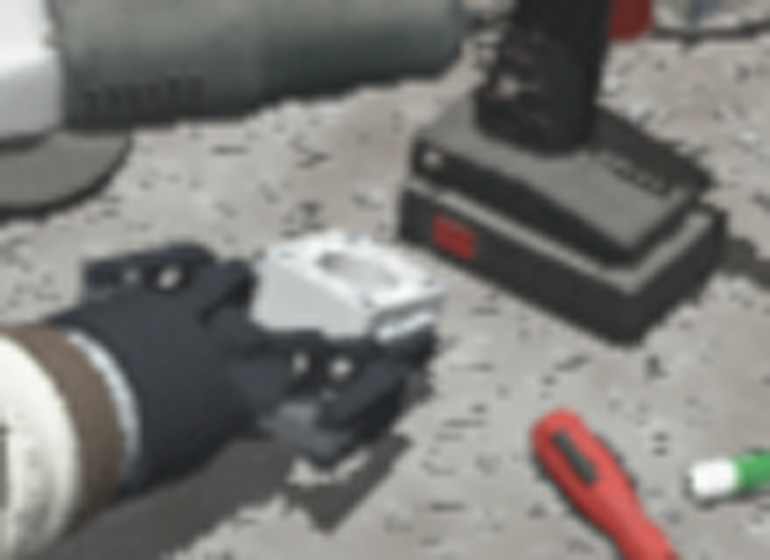

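The bore faces up with the outer edge on the bench. I'll release so it settles flat, then lift off.

jog_arm --plan '[[[0, 0, 0], [0, 0, 0], 1], [[0, 0, 0], [0, 0, 0], 1], [[0, 0, 0], [0, 0, 0], 1], [[0, 0, 0], [0, 0, 0], 1], [[0, 0, 0], [0, 0, 0], 1], [[0, 0, 0], [-0.025, 0, 0.1], 1], [[0, 0, 0], [-0.06, 0, 0.18], 1], [[0, 0, 0], [-0.06, 0, 0.18], 1]]'

```text
t: 16.18
eef_pos: [0.6443, 0.1722, 0.165]
eef_rot: [-0.1, 15.1, 10.2]
force: [1.6, 0.7, 0.2]
finger_gap: 0.0853
```

Run:
```python
from station import cams,arm
import cv2
print(arm.state()["eef_pos"],arm.state()["joints"].round(1))
for n in ["side"]:
    f=cams.grab_frame(n); cv2.imwrite(f"pics/k_{n}.png",cv2.resize(f["pixels"][180:260,290:400,::-1],None,fx=7,fy=7,interpolation=cv2.INTER_CUBIC))
```

```text
[0.64432049 0.17217614 0.16496127] [ 18.3 -28.6 -61.5 -17.7  -7.8   2. ]
```

View pics/k_side.png

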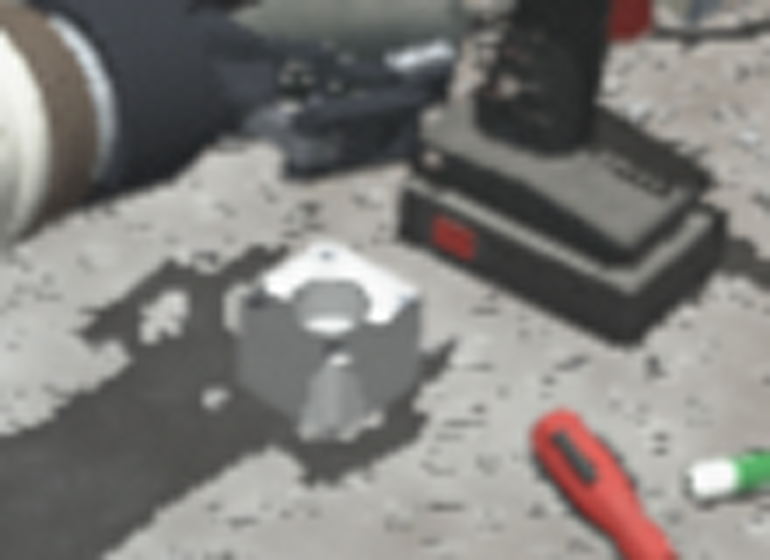

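The housing stands flat with its bore up. Next is the gauge.

```bash
python3 go.py 90 -3 .492 -.197 .26 .0207;python3 go.py 90 10.4 .644 .172 .26 .0207
```

```text
t 16.225 [ 18.3 -29.5 -61.  -17.2  -7.8   2. ] tcp [0.6462 0.1728 0.1792] F [1.5 0.4 8.2] gap 0.0854
TCP goal [ 0.492  -0.197   0.2393] ik [-21.8   2.4   8.2  95.9   0.  -18.8] 0.0
turn share [ 0.0982  0.658  -0.0763] deg [11.25 75.4  -8.74] | shift (final axes) share [-0.2004 -1.2578 -0.4487] (cur axes) [-0.7518 -1.1216  0.0156] mm [-154.2 -369.8   60.1]
t 16.225 [ 18.3 -29.5 -61.  -17.2  -7.8   2. ] tcp [0.6462 0.1728 0.1792] F [1.5 0.4 8.2] gap 0.0854
TCP goal [0.644  0.172  0.2393] ik [15.  22.6 32.  99.4 -0.   4.6] 0.0
turn share [-0.0011  0.6611  0.001 ] deg [-0.13 75.75  0.11] | shift (final axes) share [-0.2004 -0.0012 -0.0076] (cur axes) [-0.0567 -0.0013  0.1923] mm [-2.2 -0.8 60.1]
```

jog_arm --plan '[[[0.0123, 0.0823, -0.0095], [-0.08, -0.1, 0.1], 1], [[0.0123, 0.0823, -0.0095], [-0.1, -0.12, 0.05], 1], [[0.0123, 0.0823, -0.0095], [-0.1, -0.12, 0], 1], [[0.0123, 0.0823, -0.0095], [-0.05, -0.15, -0.05], 1], [[0.0123, 0.0823, -0.0095], [0, -0.15, -0.05], 1], [[0.0123, 0.0823, -0.0095], [0, -0.15, -0.05], 1], [[0.0123, 0.0823, -0.0095], [0, -0.15, -0.05], 1], [[0.0123, 0.0823, -0.0095], [0, -0.1, 0], 1]]'

```text
t: 17.23
eef_pos: [0.5706, -0.1275, 0.1818]
eef_rot: [1.7, 84.4, -0.4]
force: [1.0, 0.4, 0.9]
finger_gap: 0.0857
```

```bash
python3 go.py 90 -3 .492 -.197 .26 .0207
```

```text
t 17.225 [-13.2   3.3   2.6  83.8   1.3 -11.1] tcp [ 0.5706 -0.1275  0.1818] F [1.  0.4 0.9] gap 0.0857
TCP goal [ 0.492  -0.197   0.2393] ik [-21.8   2.4   8.2  95.9   0.  -18.8] 0.0
turn share [ 0.0084  0.0492 -0.0019] deg [ 0.97  5.64 -0.21] | shift (final axes) share [-0.1918 -0.245  -0.2497] (cur axes) [-0.2165 -0.2402 -0.2337] mm [-78.6 -69.5  57.5]
```

jog_arm --plan '[[[0.0084, 0.0492, -0.0019], [-0.2, 0, 0], 1], [[0, 0, 0], [0, -0.13, -0.13], 1], [[0, 0, 0], [0, -0.115, -0.12], 1], [[0, 0, 0], [0, 0, 0], 1], [[0, 0, 0], [0, 0, 0], 1]]'

```text
t: 17.85
eef_pos: [0.487, -0.1952, 0.2385]
eef_rot: [5.8, 89.6, 2.9]
force: [0.9, -0.8, -0.9]
finger_gap: 0.085
```

```bash
python3 go.py 90 -3 .492 -.197 .26 .0207;  python3 - <<'E'
from station import cams
import cv2,numpy as np
for n in ["wrist","top"]:
    f=cams.grab_frame(n); np.save(f"pics/l_{n}.npy",f,allow_pickle=True); cv2.imwrite(f"pics/l_{n}.png",f["pixels"][:,:,::-1])
E
```

```text
t 17.85 [-21.9   1.2   7.   95.3   0.2 -19.1] tcp [ 0.487  -0.1952  0.2385] F [ 0.9 -0.8 -0.9] gap 0.085
TCP goal [ 0.492  -0.197   0.2393] ik [-21.8   2.4   8.2  95.9   0.  -18.8] 0.0
turn share [ 0.0011  0.0038 -0.0004] deg [ 0.13  0.43 -0.04] | shift (final axes) share [-0.0028 -0.005   0.0171] (cur axes) [-0.0027 -0.005   0.0171] mm [ 5.  -1.8  0.8]
```

View pics/l_wrist.png

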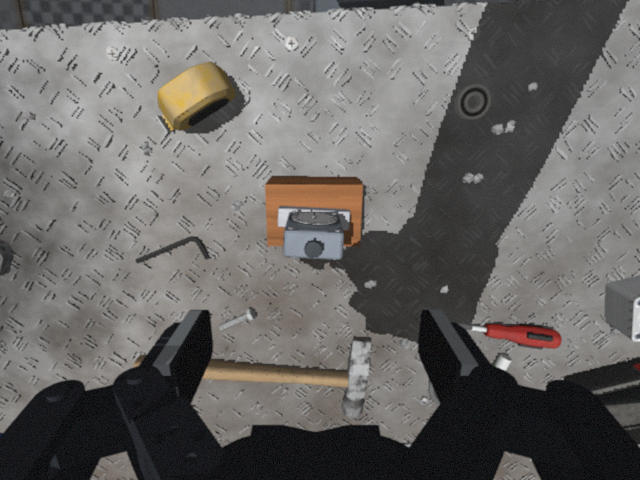

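View pics/l_top.png

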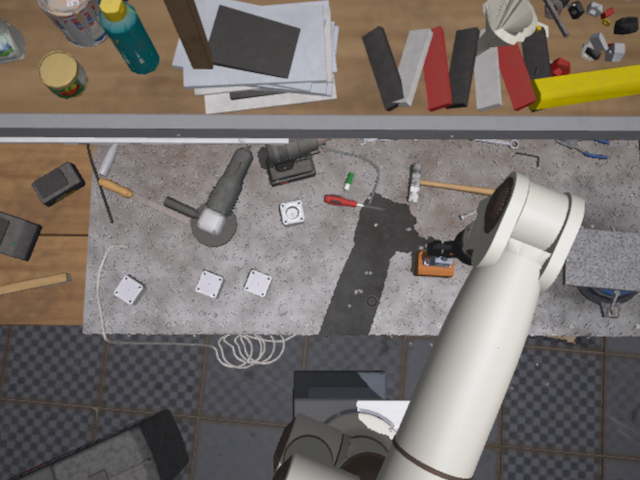

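The top view shows the housing bore-up at (291,212) and unoccluded. The wrist view shows the gauge body top at about (314,246). I'll zoom in on both.

Run:
```python
import cv2,numpy as np
W=np.load("pics/l_wrist.npy",allow_pickle=True).item();T=np.load("pics/l_top.npy",allow_pickle=True).item()
cv2.imwrite("pics/m1.png",cv2.resize(W["pixels"][170:275,255:375,::-1],None,fx=5,fy=5,interpolation=cv2.INTER_CUBIC))
cv2.imwrite("pics/m2.png",cv2.resize(T["pixels"][190:235,268:318,::-1],None,fx=12,fy=12,interpolation=cv2.INTER_CUBIC))
```

```text
(no output)
```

View pics/m1.png

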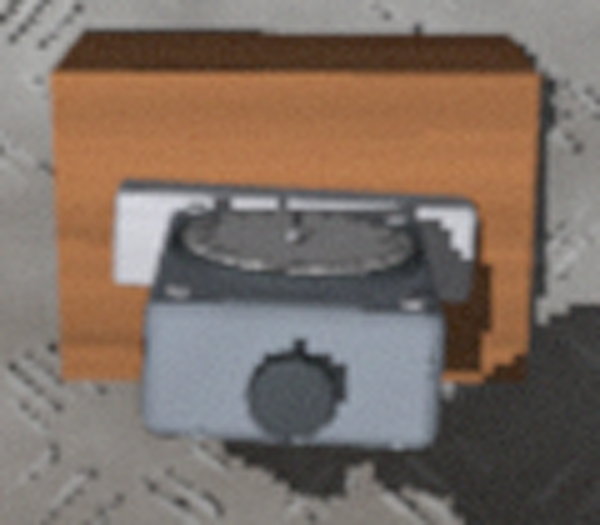

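View pics/m2.png

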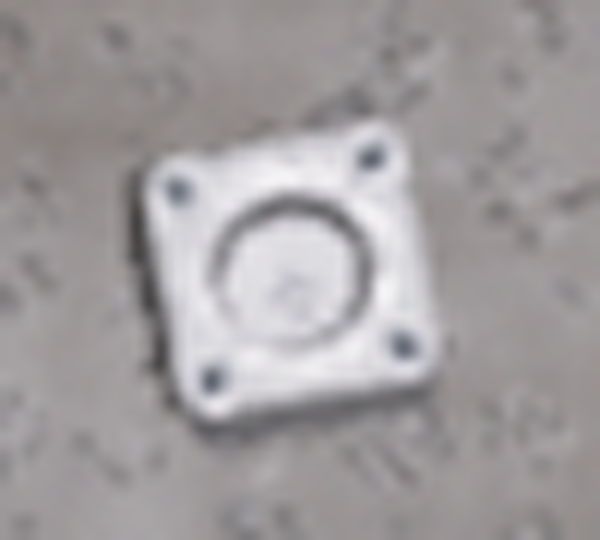

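```bash
cat > h2.py <<'E'
from h import *
def cr(p,o,k): return (np.float64(p)+.5)/k-.5+np.float64(o)
E
python3 - <<'E'
from h2 import *
W=np.load("pics/l_wrist.npy",allow_pickle=True).item();T=np.load("pics/l_top.npy",allow_pickle=True).item()
def y(e): return np.degrees(np.arctan2(e[1],e[0]))
P=onz(T,cr([(177,191),(371,159),(403,346),(212,379)],(268,190),12),.04);print(P.round(4),P.mean(0).round(4),"yaw",y(P[1]-P[0])+90,y(P[0]-P[3]))
print("mark",onz(T,cr([(293,290)],(268,190),12),.016).round(4),"rim",onz(T,cr([(295,272)],(268,190),12),.04).round(4))
P=onz(W,cr([(148,305),(440,312),(438,446),(145,432)],(255,170),5),.134);print(P.round(4),P.mean(0).round(4),y(P[0]-P[1])-90,y(P[3]-P[2])-90)
print("knob",onz(W,cr([(292,392)],(255,170),5),.143).round(4))
B=onz(W,cr([(118,182),(478,204)],(255,170),5),.062);print("base front",B.round(4),y(B[0]-B[1])-90,np.linalg.norm(B[0]-B[1]))
E
```

```text
[[0.6412 0.1917 0.04  ]
 [0.6484 0.15   0.04  ]
 [0.6075 0.143  0.04  ]
 [0.6001 0.1838 0.04  ]] [0.6243 0.1671 0.04  ] yaw 9.788933428115982 10.853452598763525
mark [[0.6246 0.1672 0.016 ]] rim [[0.6236 0.1662 0.04  ]]
[[ 0.4793 -0.2162  0.134 ]
 [ 0.4825 -0.1747  0.134 ]
 [ 0.503  -0.1756  0.134 ]
 [ 0.4986 -0.2182  0.134 ]] [ 0.4909 -0.1962  0.134 ] -184.4182477384591 -185.91965277569926
knob [[ 0.4903 -0.1962  0.143 ]]
base front [[ 0.4777 -0.2272  0.062 ]
 [ 0.4851 -0.1627  0.062 ]] -186.5586235716183 0.06500615394539432
```

```bash
python3 go.py 90 -5.5 .491 -.1965 .108 .0237
```

```text
t 17.95 [-21.9   1.3   7.   95.4   0.2 -19.1] tcp [ 0.4872 -0.1946  0.2384] F [0.5 0.6 0.4] gap 0.0854
TCP goal [ 0.491  -0.1965  0.0843] ik [-21.8   1.8  -9.5  78.7   0.  -16.3] 0.0
turn share [ 0.0236  0.0036 -0.0005] deg [ 2.71  0.41 -0.06] | shift (final axes) share [ 0.5137 -0.005   0.0132] (cur axes) [ 0.5138 -0.0061  0.0093] mm [   3.8   -1.9 -154.1]
```

jog_arm --plan '[[[0.0236, 0.0036, 0], [0, -0.005, 0.013], 1], [[0, 0, 0], [0.12, 0, 0], 1], [[0, 0, 0], [0.13, 0, 0], 1], [[0, 0, 0], [0.13, 0, 0], 1], [[0, 0, 0], [0.09, 0, 0], 1], [[0, 0, 0], [0.04, 0, 0], 1], [[0, 0, 0], [0, 0, 0], 1], [[0, 0, 0], [0, 0, 0], 1]]'

```text
t: 18.95
eef_pos: [0.4912, -0.1967, 0.087]
eef_rot: [13.2, 89.9, 7.7]
force: [-1.2, -0.1, 1.1]
finger_gap: 0.0854
```

```bash
python3 go.py 90 -5.5 .491 -.1965 .108 .0237
python3 - <<'E'
from station import cams
import cv2
f=cams.grab_frame("wrist"); cv2.imwrite("pics/n_wrist.png",f["pixels"][:,:,::-1])
f=cams.grab_frame("side"); cv2.imwrite("pics/n_side.png",cv2.resize(f["pixels"][250:370,320:460,::-1],None,fx=5,fy=5))
E
```

```text
t 18.95 [-21.9   1.7  -9.3  78.9   0.  -16.3] tcp [ 0.4912 -0.1967  0.087 ] F [-1.2 -0.1  1.1] gap 0.0854
TCP goal [ 0.491  -0.1965  0.0843] ik [-21.8   1.8  -9.5  78.7   0.  -16.3] 0.0
turn share [-0.0002  0.0008 -0.0002] deg [-0.02  0.09 -0.02] | shift (final axes) share [ 0.0091  0.0007 -0.0007] (cur axes) [ 0.0091  0.0007 -0.0007] mm [-0.2  0.2 -2.7]
```

View pics/n_wrist.png

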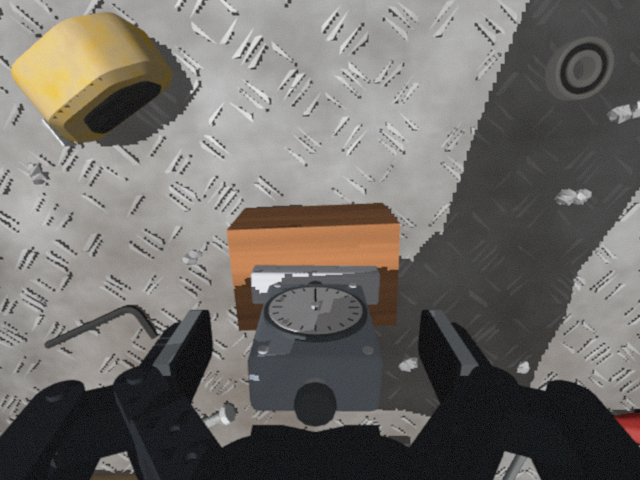

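View pics/n_side.png

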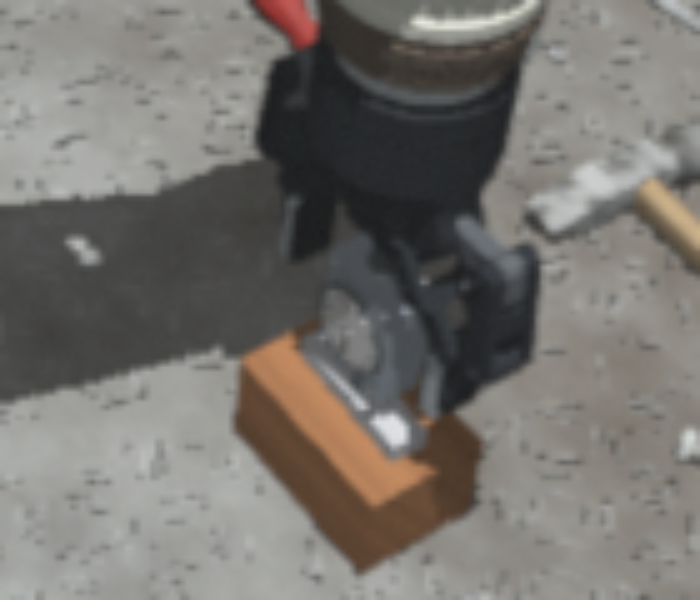

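The gauge is centred between the pads. I'll grip it.

jog_arm --plan '[[[0, 0, 0], [0.008, 0, 0], 1], [[0, 0, 0], [0, 0, 0], -1], [[0, 0, 0], [0, 0, 0], -1], [[0, 0, 0], [0, 0, 0], -1], [[0, 0, 0], [0, 0, 0], -1], [[0, 0, 0], [0, 0, 0], -1], [[0, 0, 0], [0, 0, 0], -1]]' --squeeze 60

```text
t: 19.92
eef_pos: [0.4906, -0.1967, 0.0836]
eef_rot: [57.6, 90.0, 52.0]
force: [0.8, 0.0, 2.7]
finger_gap: 0.0434
```

```bash
python3 go.py 90 -5.5 .491 -.1965 .108 .0237
python3 - <<'E'
from station import arm
import numpy as np
s=arm.state(); np.save("grip.npy",{k:s[k] for k in("eef_rot","eef_pos")},allow_pickle=True)
E
```

```text
t 19.925 [-21.9   1.7  -9.6  78.6   0.  -16.3] tcp [ 0.4906 -0.1967  0.0836] F [0.8 0.  2.7] gap 0.0434
TCP goal [ 0.491  -0.1965  0.0843] ik [-21.8   1.8  -9.5  78.7   0.  -16.3] 0.0
turn share [-0.0004  0.0002 -0.0003] deg [-0.04  0.02 -0.04] | shift (final axes) share [-0.0023  0.0009  0.0013] (cur axes) [-0.0023  0.0009  0.0013] mm [0.4 0.2 0.7]
```

jog_arm --plan '[[[0, 0, 0], [-0.05, 0, 0], -1], [[0, 0, 0], [-0.1, 0, 0], -1], [[0, 0, 0], [-0.1, 0, 0], -1], [[0, 0, 0], [-0.08, 0, 0], -1], [[0, 0, 0], [0, 0, 0], -1], [[0, 0, 0], [0, 0, 0], -1]]'

```text
t: 20.68
eef_pos: [0.4901, -0.1966, 0.1814]
eef_rot: [136.1, 89.9, 130.6]
force: [-1.0, 0.4, -3.0]
finger_gap: 0.0433
```

```bash
python3 go.py 90 0 .6243 .1668 .208 .0237
python3 - <<'E'
from station import cams
import cv2
f=cams.grab_frame("side"); cv2.imwrite("pics/o_side.png",cv2.resize(f["pixels"][220:370,320:460,::-1],None,fx=4,fy=4))
E
```

```text
t 20.675 [-21.9   1.3   0.7  89.5   0.  -16.3] tcp [ 0.4901 -0.1966  0.1814] F [-1.   0.4 -3. ] gap 0.0433
TCP goal [0.6243 0.1668 0.1843] ik [15. 18. 20. 92. -0. 15.] 0.0
turn share [-0.0484 -0.0006 -0.0006] deg [-5.54 -0.07 -0.07] | shift (final axes) share [-0.0097  1.2114  0.4472] (cur axes) [-0.0086  1.2489  0.3282] mm [134.2 363.4   2.9]
```

View pics/o_side.png

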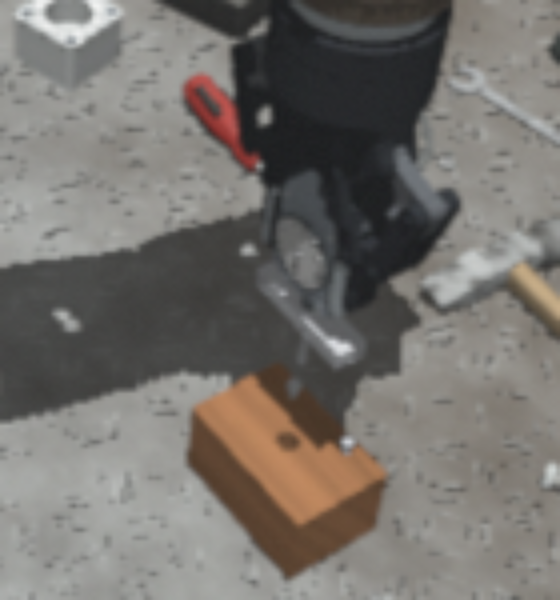

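The gauge is lifted clear, plunger out. I'll carry it over to the housing.

jog_arm --plan '[[[-0.006, 0, 0], [0, 0.1, 0.03], -1], [[-0.006, 0, 0], [0, 0.16, 0.04], -1], [[-0.006, 0, 0], [0, 0.17, 0.05], -1], [[-0.006, 0, 0], [0, 0.18, 0.05], -1], [[-0.006, 0, 0], [0, 0.18, 0.05], -1], [[-0.006, 0, 0], [0, 0.17, 0.05], -1], [[-0.006, 0, 0], [0, 0.16, 0.05], -1], [[-0.006, 0, 0], [0, 0.07, 0.03], -1]]'

```text
t: 21.72
eef_pos: [0.6149, 0.1565, 0.1807]
eef_rot: [168.4, 89.9, 168.5]
force: [0.8, -0.8, -2.4]
finger_gap: 0.0432
```

```bash
python3 go.py 90 0 .6243 .1668 .208 .0237
```

```text
t 21.725 [14.3 16.2 17.4 91.3  0.1 14.1] tcp [0.6149 0.1565 0.1807] F [ 0.8 -0.8 -2.4] gap 0.0432
TCP goal [0.6243 0.1668 0.1843] ik [15. 18. 20. 92. -0. 15.] 0.0
turn share [ 0.001  -0.0013 -0.0003] deg [ 0.11 -0.14 -0.03] | shift (final axes) share [-0.0121  0.0343  0.0313] (cur axes) [-0.0121  0.0342  0.0314] mm [ 9.4 10.3  3.6]
```

jog_arm --plan '[[[0, 0, 0], [0, 0.034, 0.031], -1], [[0, 0, 0], [0.1, 0, 0], -1], [[0, 0, 0], [0.04, 0, 0], -1], [[0, 0, 0], [0, 0, 0], -1], [[0, 0, 0], [0, 0, 0], -1], [[0, 0, 0], [0, 0, 0], -1]]'

```text
t: 22.48
eef_pos: [0.6249, 0.1641, 0.1419]
eef_rot: [36.6, 89.9, 36.6]
force: [0.1, -1.4, -2.6]
finger_gap: 0.0435
```

```bash
python3 go.py 90 0 .6243 .1668 .208 .0237
python3 - <<'E'
from station import cams
import cv2,numpy as np
for n,(x,y,w,h),k in [("side",(280,170,100,100),6),("top",(255,170,80,80),7),("wrist",(0,0,640,480),1)]:
    f=cams.grab_frame(n); np.save(f"pics/p_{n}.npy",f,allow_pickle=True); cv2.imwrite(f"pics/p_{n}.png",cv2.resize(f["pixels"][y:y+h,x:x+w,::-1],None,fx=k,fy=k,interpolation=cv2.INTER_CUBIC))
E
```

```text
t 22.475 [14.7 17.3 14.5 87.   0.  14.8] tcp [0.6249 0.1641 0.1419] F [ 0.1 -1.4 -2.6] gap 0.0435
TCP goal [0.6243 0.1668 0.1843] ik [15. 18. 20. 92. -0. 15.] 0.0
turn share [-0.0005  0.0008 -0.0006] deg [-0.06  0.1  -0.07] | shift (final axes) share [-0.1414  0.0092 -0.0019] (cur axes) [-0.1414  0.0093 -0.0016] mm [-0.6  2.7 42.4]
```

View pics/p_side.png

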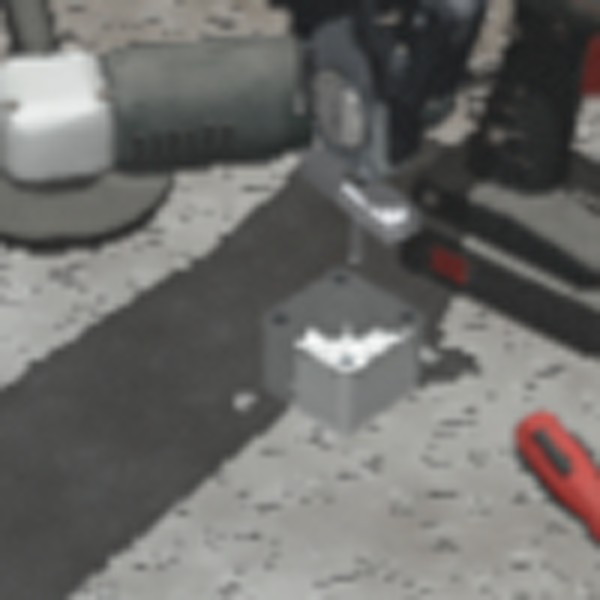

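View pics/p_top.png

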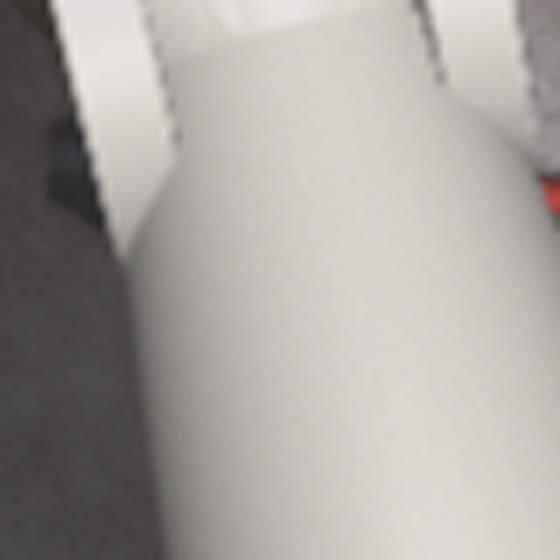

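View pics/p_wrist.png

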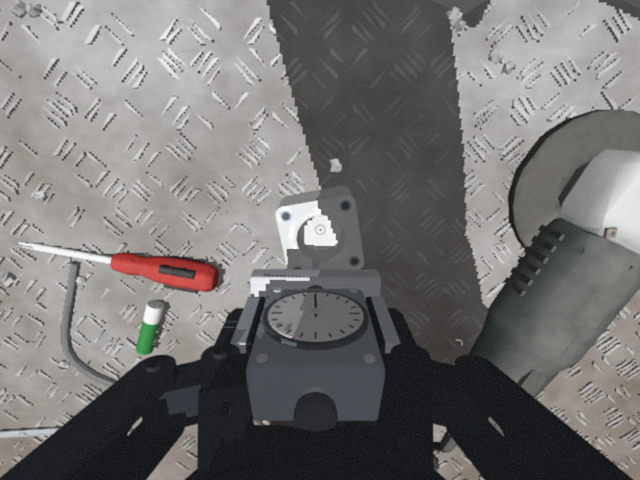

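```bash
cp pics/p_wrist.npy /tmp
python3 - <<'E'
from h2 import *
W=np.load("pics/p_wrist.npy",allow_pickle=True).item();S=np.load("pics/p_side.npy",allow_pickle=True).item()
cv2.imwrite("pics/q.png",cv2.resize(W["pixels"][180:330,230:400,::-1],None,fx=4.5,fy=4.5,interpolation=cv2.INTER_CUBIC))
print("mark",onz(W,[(320.3,229.5)],.016).round(4))
print("holes",onz(W,[(286,216),(346,205),(354,261)],.04).round(4))
print("tip side",onz(S,cr([(356,262)],(280,170),6),.0743).round(4), "exp px",(proj(S,[.6245,.1641,.0743])[0]-[280,170]+.5)*6-.5)
P=onz(S,cr([(342,279),(408,317),(347,360),(280,319)],(280,170),6),.04);print("holes side",P.round(4),P.mean(0).round(4))
E
```

```text
mark [[0.623  0.1689 0.016 ]]
holes [[0.6061 0.1447 0.04  ]
 [0.5984 0.1861 0.04  ]
 [0.6397 0.1929 0.04  ]]
tip side [[0.6269 0.1641 0.0743]] exp px [351.79881797 263.90503728]
holes side [[0.6411 0.192  0.04  ]
 [0.6488 0.1516 0.04  ]
 [0.6071 0.1435 0.04  ]
 [0.5999 0.1851 0.04  ]] [0.6242 0.168  0.04  ]
```

View pics/q.png

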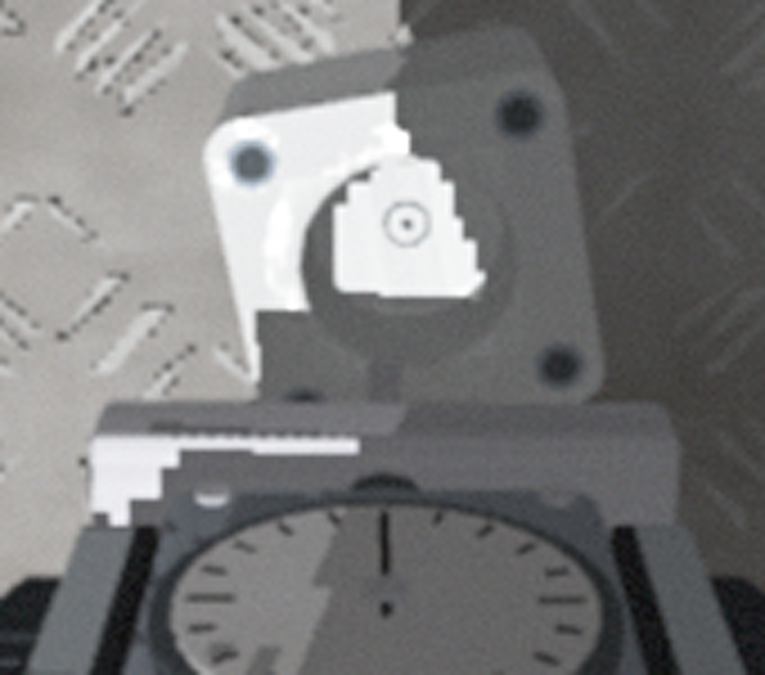

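jog_arm --plan '[[[0, 0, 0], [0.03, 0.013, -0.004], -1], [[0, 0, 0], [0.06, 0, 0], -1], [[0, 0, 0], [0, 0, 0], -1], [[0, 0, 0], [0, 0, 0], -1]]'

```text
t: 23.12
eef_pos: [0.6231, 0.168, 0.1134]
eef_rot: [131.6, 90.0, 131.5]
force: [-0.4, 0.0, -2.0]
finger_gap: 0.0435
```

```bash
python3 go.py 90 0 .624 .168 .108 .0237
python3 - <<'E'
from station import cams
import cv2,numpy as np
for n,(x,y,w,h),k in [("side",(310,190,60,60),10),("wrist",(220,170,200,150),4)]:
    f=cams.grab_frame(n); np.save(f"pics/r_{n}.npy",f,allow_pickle=True); cv2.imwrite(f"pics/r_{n}.png",cv2.resize(f["pixels"][y:y+h,x:x+w,::-1],None,fx=k,fy=k,interpolation=cv2.INTER_CUBIC))
E
```

```text
t 23.125 [15.1 17.4 11.4 84.   0.  15.1] tcp [0.6231 0.168  0.1134] F [-0.4  0.  -2. ] gap 0.0435
TCP goal [0.624  0.168  0.0843] ik [15.1 17.9  8.9 80.9  0.  15.1] 0.0
turn share [-0.0003 -0.0003 -0.0003] deg [-0.04 -0.03 -0.04] | shift (final axes) share [ 0.0969 -0.0001  0.0031] (cur axes) [ 0.0969 -0.0001  0.0032] mm [  0.9  -0.  -29.1]
```

View pics/r_side.png

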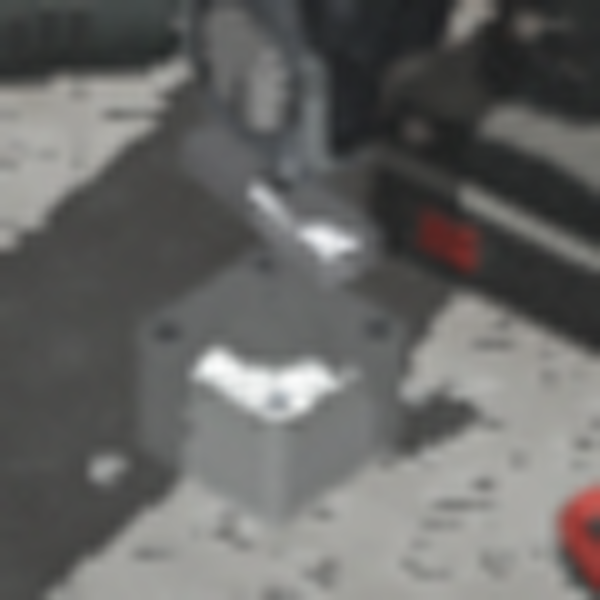

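View pics/r_wrist.png

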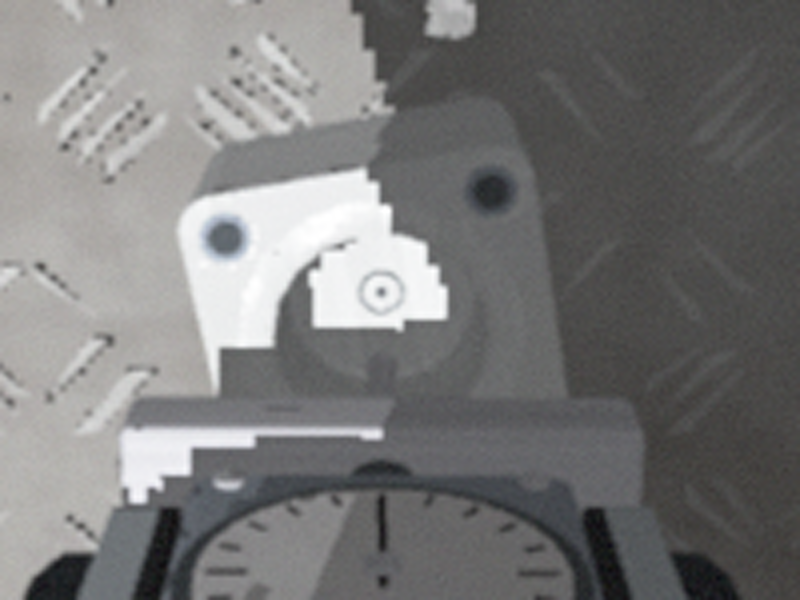

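Run:
```python
from h2 import *
W=np.load("pics/r_wrist.npy",allow_pickle=True).item();S=np.load("pics/r_side.npy",allow_pickle=True).item()
print("mark",onz(W,cr([(381,292)],(220,170),4),.016).round(4))
print("tip limb at row 352 ->",onz(W,cr([(381,352)],(220,170),4),.0458).round(4), "expected tip centre row",(proj(W,[.6236,.168,.0483])[0]-[220,170]+.5)*4-.5, (proj(W,[.6236,.168,.0458])[0]-[220,170]+.5)*4-.5)
cv2.imwrite("pics/s.png",cv2.resize(W["pixels"][235:275,290:340,::-1],None,fx=14,fy=14,interpolation=cv2.INTER_CUBIC))
print((proj(W,[[.6236,.168,.0483]])[0]-[290,235]+.5)*14-.5)
```

```text
mark [[0.6229 0.1686 0.016 ]]
tip limb at row 352 -> [[0.6227 0.1685 0.0458]] expected tip centre row [377.55838047 362.99887092] [377.58140086 357.13834888]
[342.70433165 361.74604823]
```

View pics/s.png

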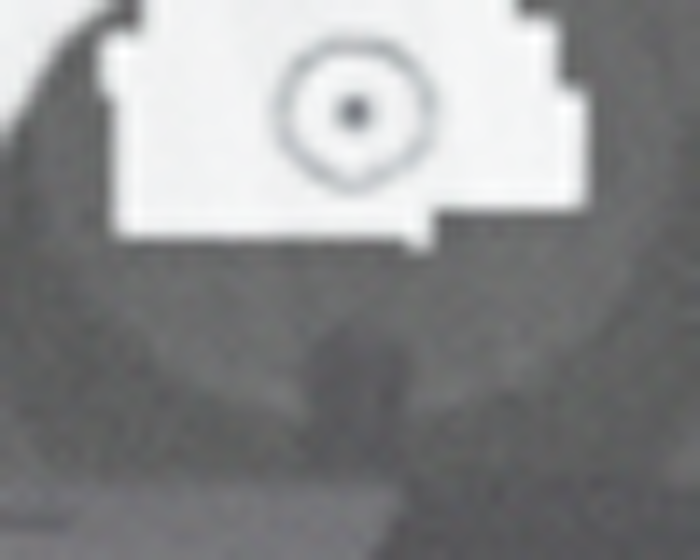

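jog_arm --plan '[[[0, 0, 0], [0.04, 0, -0.003], -1], [[0, 0, 0], [0.05, 0, 0], -1], [[0, 0, 0], [0.025, 0, 0], -1], [[0, 0, 0], [0, 0, 0], -1], [[0, 0, 0], [0, 0, 0], -1], [[0, 0, 0], [0, 0, 0], -1]]'

```text
t: 23.98
eef_pos: [0.6225, 0.1682, 0.0797]
eef_rot: [54.0, 89.9, 54.0]
force: [-0.9, 0.3, -1.0]
finger_gap: 0.0433
```

```bash
cat > s.py <<'E'
from station import arm
from kin import *
st=arm.state(); R,p=cur(st); print(st["t"],st["eef_pos"].round(4),"F",st["force"].round(2),"M",st["moment"].round(2),"tilt",np.degrees(np.arccos(-R[2,0])).round(2),"gap",round(st["finger_gap"],4),"base z est",round(p[2]-.0336,4))
todo(st,Rt(90,0),p)
E
python3 s.py
python3 - <<'E'
from station import cams
import cv2,numpy as np
f=cams.grab_frame("side");cv2.imwrite("pics/t_side.png",cv2.resize(f["pixels"][190:250,310:370,::-1],None,fx=10,fy=10,interpolation=cv2.INTER_CUBIC))
E
```

```text
23.975 [0.6225 0.1682 0.0797] F [-0.89  0.33 -1.02] M [-0.08  0.2   0.05] tilt 0.07 gap 0.0433 base z est 0.0461
turn share [-0.0003  0.0004 -0.0005] deg [-0.04  0.04 -0.06] | shift (final axes) share [0. 0. 0.] (cur axes) [0. 0. 0.] mm [0. 0. 0.]
```

View pics/t_side.png

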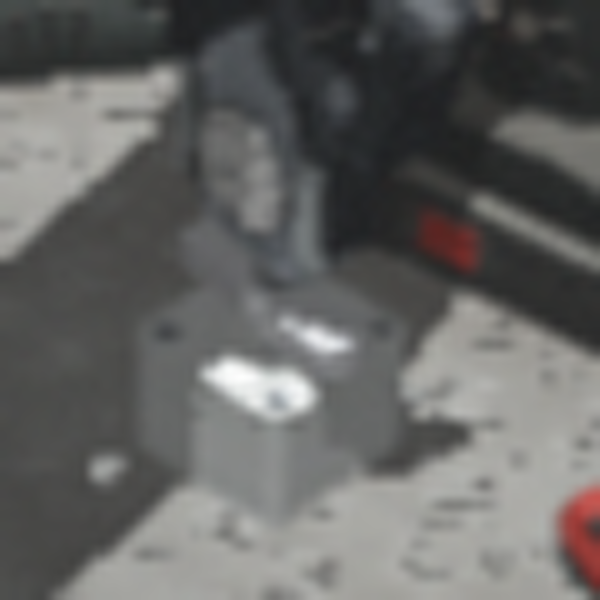

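jog_arm --plan '[[[0, 0, 0], [0.008, 0, 0], -1], [[0, 0, 0], [0.006, 0, 0], -1], [[0, 0, 0], [0, 0, 0], -1], [[0, 0, 0], [0, 0, 0], -1]]'

```text
t: 24.52
eef_pos: [0.6225, 0.1682, 0.0751]
eef_rot: [70.1, 89.9, 70.1]
force: [-0.1, 0.2, -1.7]
finger_gap: 0.0437
```

```bash
python3 s.py
```

```text
24.525 [0.6225 0.1682 0.0751] F [-0.15  0.21 -1.74] M [-0.03 -0.07 -0.  ] tilt 0.06 gap 0.0437 base z est 0.0415
turn share [-0.0004  0.0002 -0.0005] deg [-0.04  0.02 -0.05] | shift (final axes) share [0. 0. 0.] (cur axes) [0. 0. 0.] mm [0. 0. 0.]
```

jog_arm --plan '[[[0, 0, 0], [0.003, 0, 0], -1], [[0, 0, 0], [0.002, 0, 0], -1], [[0, 0, 0], [0, 0, 0], -1], [[0, 0, 0], [0, 0, 0], -1]]'

```text
t: 25.02
eef_pos: [0.6224, 0.1682, 0.0737]
eef_rot: [68.3, 89.9, 68.2]
force: [-0.5, 0.1, 1.3]
finger_gap: 0.0434
```

```bash
python3 s.py;python3 s.py | head -1
```

```text
25.025 [0.6224 0.1682 0.0737] F [-0.5   0.06  1.27] M [-0.03 -0.   -0.02] tilt 0.06 gap 0.0434 base z est 0.0401
turn share [-0.0004  0.0002 -0.0005] deg [-0.04  0.02 -0.05] | shift (final axes) share [0. 0. 0.] (cur axes) [0. 0. 0.] mm [0. 0. 0.]
25.025 [0.6224 0.1682 0.0737] F [-0.5   0.06  1.27] M [-0.03 -0.   -0.02] tilt 0.06 gap 0.0434 base z est 0.0401
```

jog_arm --plan '[[[0, 0, 0], [0.001, 0, 0], -1], [[0, 0, 0], [0, 0, 0], -1], [[0, 0, 0], [0, 0, 0], -1]]'

```text
t: 25.4
eef_pos: [0.6225, 0.1682, 0.0737]
eef_rot: [58.8, 89.9, 58.7]
force: [-1.8, -0.1, 5.1]
finger_gap: 0.0433
```

```bash
python3 s.py|head -1
```

```text
25.4 [0.6225 0.1682 0.0737] F [-1.83 -0.08  5.13] M [-0.1   0.25 -0.08] tilt 0.07 gap 0.0433 base z est 0.0401
```

jog_arm --plan '[[[0, 0, 0], [0.0007, 0, 0], -1], [[0, 0, 0], [0, 0, 0], -1], [[0, 0, 0], [0, 0, 0], -1], [[0, 0, 0], [0, 0, 0], -1]]'

```text
t: 25.9
eef_pos: [0.6225, 0.1682, 0.0736]
eef_rot: [53.4, 89.9, 53.4]
force: [-2.4, -0.6, 6.5]
finger_gap: 0.0433
```

```bash
python3 s.py|head -1;  python3 - <<'E'
from station import cams,arm
import cv2,numpy as np
F=[]
for n,(x,y,w,h),k in [("side",(310,190,60,60),10),("wrist",(200,170,240,180),3)]:
    f=cams.grab_frame(n); np.save(f"pics/u_{n}.npy",f,allow_pickle=True); cv2.imwrite(f"pics/u_{n}.png",cv2.resize(f["pixels"][y:y+h,x:x+w,::-1],None,fx=k,fy=k,interpolation=cv2.INTER_CUBIC)); F.append(arm.state()["force"])
for i in range(6): cams.grab_frame("side"); F.append(arm.state()["force"])
print(np.round(F,1)[:,2],np.mean(F,0),arm.state()["t"])
E
```

```text
25.9 [0.6225 0.1682 0.0736] F [-2.36 -0.59  6.52] M [-0.14  0.37  0.01] tilt 0.07 gap 0.0433 base z est 0.04
[7.  7.7 6.2 6.2 6.8 6.2 6.5 6.9] [-1.59960165 -0.24884498  6.69772053] 26.3
```

View pics/u_side.png

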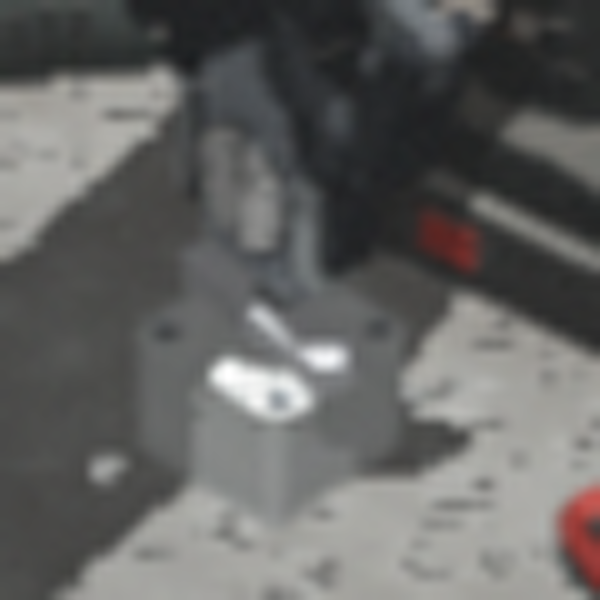

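View pics/u_wrist.png

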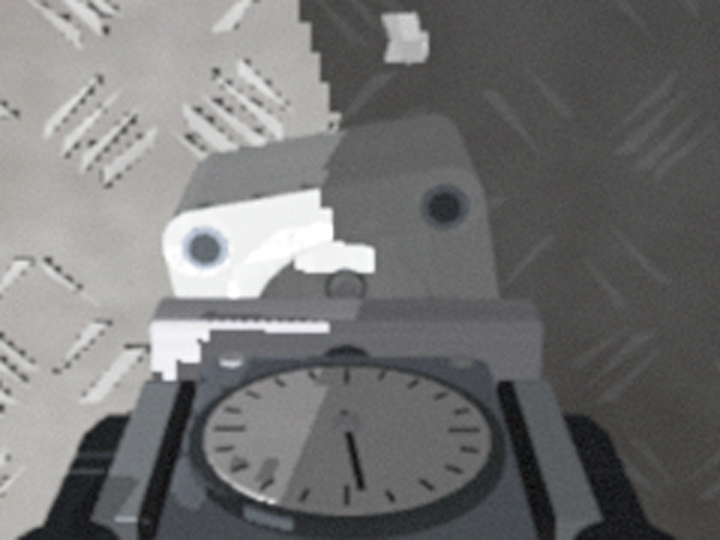

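Run:
```python
from h2 import *
W=np.load("pics/u_wrist.npy",allow_pickle=True).item()
o=(200,170)
print("mark",onz(W,cr([(347,287)],o,3),.016).round(4))
print("base front lower edge z.04",onz(W,cr([(347,298)],o,3),.04).round(4),"upper z.052",onz(W,cr([(347,321)],o,3),.052).round(4))
print("base ends",onz(W,cr([(152,321),(543,321)],o,3),.052).round(4))
print("holes",onz(W,cr([(204,248),(446,207)],o,3),.04).round(4))
```

```text
mark [[0.6229 0.1689 0.016 ]]
base front lower edge z.04 [[0.6152 0.1688 0.04  ]] upper z.052 [[0.6142 0.1688 0.052 ]]
base ends [[0.6141 0.1368 0.052 ]
 [0.6143 0.201  0.052 ]]
holes [[0.6058 0.1442 0.04  ]
 [0.5985 0.1857 0.04  ]]
```

Run:
```python
from h2 import *
W=np.load("pics/u_wrist.npy",allow_pickle=True).item()
cv2.imwrite("pics/v.png",cv2.resize(W["pixels"][250:450,215:415,::-1],None,fx=3,fy=3,interpolation=cv2.INTER_CUBIC))
for n,P in [("body top front",[.6127,.1684,.124]),("body top rear",[.6347,.1684,.124]),("body bot front",[.6127,.1684,.066]),("base top front",[.6147,.1684,.052]),("base low front",[.6147,.1684,.04])]:
    print(n,((proj(W,P)[0]-[215,250]+.5)*3-.5).round(1))
```

```text
body top front [299.4 359.5]
body top rear [300.  531.9]
body bot front [299.4 109.6]
base top front [299.5  83.8]
base low front [299.5  55.6]
```

View pics/v.png

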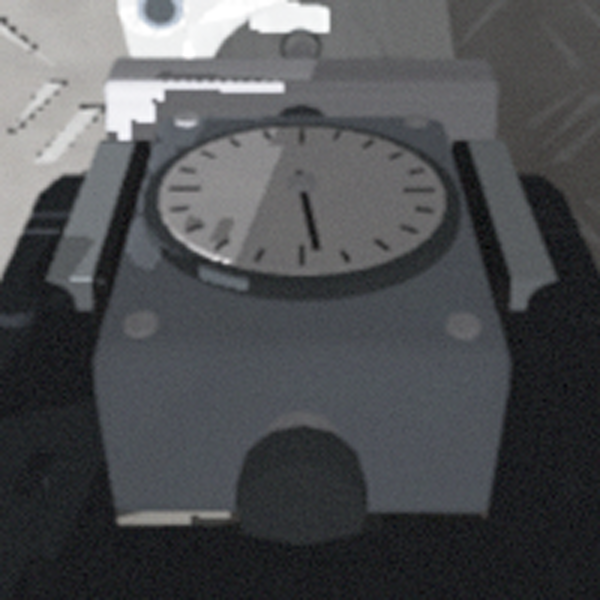

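The gauge is seated and pressed with about 9 N in total: tool force +6.7 N plus about 2.4 N of gauge weight. The needle is nearly straight up and everything is still, so I'm handing in.

```bash
python3 s.py|head -1; python3 -c "
from station import hand_in
print(hand_in())"
```

```text
26.3 [0.6225 0.1682 0.0737] F [-1.86 -0.75  6.9 ] M [-0.15  0.36 -0.06] tilt 0.07 gap 0.0434 base z est 0.0401
the job is handed in; nothing more can be done
None
```

The housing is bore up on the bench, and I handed the job in at 26.3 s with the gauge still held pressed in the bore. `hand_in()` gives no verdict, so these are only my own checks.

I turned the housing over in two quarter turns with a regrasp in between. After the second it fell about 20° to flat on release. It now stands at about (0.624, 0.168). I then took the gauge from its stand and set it on the rim.

**Last checks:**
- **Force:** the tool read about +6.7 N and steady. With the gauge's 2.4 N weight that is about 9 N on the housing.
- **Seating:** I estimate the base at z of about 0.040 m, which is on the rim. The tool was 0.07° from vertical.
- **Plunger tip:** the wrist view put it within about 1 mm of the scribed ring.
- **Needle:** almost straight up, which means roughly 10 mm of travel, give or take about 0.5 mm.

**Small disagreements:**
- **Needle angle:** it stood about 7° off vertical, or about 0.4 mm.
- **Tilt:** the gauge body looked roughly 1° off vertical in the wrist image.
- **Tip position:** before the final small correction, the side camera put the tip up to 3 mm from the centre of the bore along x. The other views said about 1 mm.
- **Moment:** a moment of about 0.36 N m about y remained.

I did not go near the bearing, screwdriver or tape measure, but I took no final measurement of where they lie.

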